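# Reset the hold-down jig and lock its jam nut

### The arm

A 6-joint arm with a two-finger parallel gripper is mounted at the origin on the work surface. World frame = base frame: x ahead of the robot, y to its left, z up, the work surface at z = 0. Lengths are in m, angles in rad, forces in N, time in s.
With the tool pointing down it reaches from about 0.35 to 0.725 m from the base axis. Payload 4.3 kg.
Tool frame: the origin (TCP) lies between the finger pads; the fingertips stand 19 mm ahead of it and the grasp point (between the pads) is the TCP; x points along the fingers, y is the direction in which the jaws open and shut, and the axes are right-handed (so a half turn about x gives the same grasp; the last joint's range is limited). The gripper opens to 85 mm and grips with 20 to 120 N. Pads are 22 mm wide; open, the fingers measure 114 mm over their backs; the gripper's body (76 mm by 85 mm) begins 54 mm behind the grasp point. The pads swing forward as they close: fully open they stand 13 mm farther back than shut.
Start: joints at [-1.427, 0.377, 0.081, 1.274, 0, 1.46], TCP at [0.144, -0.557, 0.25] pointing down, gripper open.
Joint ranges: [-2.72, 2.72], [-0.84, 1.66], [-1.02, 1.22], [-1.77, 2.12], [-1.37, 1.28], [-3.14, 3.14]. Speed limits (rad/s): [2.57, 2.57, 3.14, 3.14, 3.14, 3.14].

### API

Orientations are given as a rotation vector (axis times angle).
In Python, from rig import ctrl gives the robot as it stands.
- The arm moves only by the tool carry_out, never from a script. Its argument "targets" is a list of rows, each a list of 7 numbers: the shift along the tool's x, y, z in mm, then the turn, a rotation vector about the tool's x, y, z in degrees, then the opening in per cent of the stroke, from 0 (shut) to 100 (fully open). In form: [[x, y, z, wx, wy, wz, gripper], ...]. A call has 1 to 8 rows; each row is the pose to reach, as a shift and turn from the pose commanded when the call began, along the tool's axes at that moment; what a row does not reach only later rows make up. A row lasts 1/8 s, in which the tool goes at most 62.5 mm and 10.7 degrees, less where a joint would pass 70% of its speed; a pose out of reach is approached as far as the arm can. A call with a gripper value outside its range is refused whole. The fingers move at their own pace and stop on an object; "grip_force" is the grip in N (left out, the last holds). Time passes only in rows, so rows that repeat a pose let the fingers close. It gives the time, the measured TCP pose, the force and the opening at its end, in the units of the state.
- ctrl.observe(): the state, without advancing time (a new reading comes with each control period).
- ctrl.read_camera(name): name is "scene" or "top" or "wrist"; returns a dict with "frame" (384x512x3 uint8, blue, green, red), "intrinsics" (3x3 intrinsics, pixels), "world_from_camera" (4x4, takes a point from camera to world coordinates); the wrist camera has in their place "mount" (4x4, takes a point from camera to tool coordinates, whose origin is the TCP and whose axes are the tool frame's). Camera axes: x right, y up, looking along -z (the intrinsics and any distortion apply to the point x, -y, -z); pixel columns grow to the right and rows downward; lengths in m; the calibration is good to about 2 mm. A picture is of the moment at which its call begins: read the wrist's pose just before it. There is no depth.
- ctrl.close_job(): hands the job in, once; it reports no verdict.
The state is a dict: "time_s": time; "qpos": joint angles; "joint_velocities": joint speeds; "tau": joint torques, N m; "position": TCP position; "ee_rot": TCP orientation; "force": force on the tool from outside, world axes, zero at the start; "ft_torque": the same for the moment, N m; "finger_gap": finger opening in m.
Only numpy, scipy, OpenCV 4.12 (cv2) and the standard library are available. Lean on these libraries where they do the work, as an engineer would, in place of code of your own. Each camera call takes 0.05 s, during which the arm holds its last target.

### The job

On the blue hold-down jig, slacken the jam nut by about an eighth of a turn with its red-pinned lever, wind the yellow-pinned crank down until the rubber foot bears lightly but positively on the aluminium piece under it, then retighten the jam nut firmly, a good deal tighter than it was found but without straining it. Do not shift the aluminium pieces, the yellow tin or the steel cup, do not crush the piece, and let go of everything at the end.

Things in the scene. Friction and masses are not known exactly. Their poses are not given: they have to be found in the camera images.
- jig: Blue steel C-frame bolted to the table. Origin on the table (z = 0) straight below the vertical screw axis; x points to its column. Arm 50 mm wide, top 86 mm high, from 26 mm before the axis back to the column (75 to 109 mm behind); base plate to 150 mm behind. On the axis, upwards: rubber foot, arm, steel collar (86-92 mm), brass washer, jam nut with lever (96-111 mm), crank (122-136 mm).
- screw: Adjuster screw with collar and crank; origin as the jig's, turns about the vertical screw axis. CLOCKWISE from above lowers the foot, 3.8 mm per rad; 1 to 3.2 rad are needed. Free running friction 0.14 N m, about 3.1 N at the crank pin. It stays where it is left, even bearing on the piece, up to about 37 N at the foot (above that it springs back to it). A tight jam nut locks it.
- crank_pin (a point): Centre of the top of the crank's upright yellow round pin: diameter 12 mm, standing 132 to 166 mm above the table, 45 mm from the screw axis, fixed on the crank arm (16 mm wide, top at 133 mm). It may be pinched, caged or pushed from above. Turned fast, the crank coasts a few mm ahead of a loose push; turned slowly it does not.
- foot: Rubber-faced foot of the screw, 26 mm in diameter, under the arm; origin: the jig's origin shifted down by its travel. After it touches, the push needed at the crank pin rises by 0.85 N per 10 N at the foot; from first touch, roughly 10 to 25 N per 0.1 rad of crank. Lightly but positively: about 10 to 35 N.
- foot_face (a point): Centre of the foot's underside; at the start 36 to 39 mm above the table, clear above the piece.
- nut (a joint): Jam nut's angle in rad about the screw axis, growing COUNTER-CLOCKWISE from above (slackening, to 1.7); 0 where it just meets its seat, negative when tight, at the start only lightly tight, -0.16 to -0.10. A 40 mm steel hexagon with a lever 12 mm wide, 8 mm thick (centre 104 mm above the table); it does not turn with the screw. Friction 0.5 N m: 5.9 N at its pin. It stays where left up to 140 N of clamping.
- nut_pin (a point): Centre of the top of the upright red round pin at the lever's end: diameter 12 mm, standing 100 to 132 mm above the table, 85 mm from the screw axis. May be pinched, caged or pushed from above; nothing of the jig lies outside or below it.
- lock_washer: Brass keyed washer under the nut, does not turn; origin as the jig's. Its force on the screw is the nut's clamping force: past the seat 14 N at 0.1 rad, 41 N at 0.2, 72 N at 0.3, 107 N at 0.4, 141 N at 0.5. Each 10 N adds 0.4 N to the slow push needed at the nut's pin. Firm: 3 to 4.5 N more there than it takes to turn it free (70 to 110 N clamping); 8 N more strains it.
- offcut_a: Aluminium box-section offcut, 40 mm wide (its x), 90 mm long (its y), 0.16 kg, loose on the table; all three look alike but their heights differ and lie between 26 and 33 mm (not told which). Exactly one of the three lies under the foot, the other two are spares at the sides. Origin: centre of the underside.
- offcut_b: Aluminium box-section offcut, 40 mm wide (its x), 90 mm long (its y), 0.16 kg, loose on the table; all three look alike but their heights differ and lie between 26 and 33 mm (not told which). Exactly one of the three lies under the foot, the other two are spares at the sides. Origin: centre of the underside.
- offcut_c: Aluminium box-section offcut, 40 mm wide (its x), 90 mm long (its y), 0.16 kg, loose on the table; all three look alike but their heights differ and lie between 26 and 33 mm (not told which). Exactly one of the three lies under the foot, the other two are spares at the sides. Origin: centre of the underside.
- glue_tin: Yellow tin standing beside the work, 90 mm tall, 74 mm wide, bystander; origin: centre of its underside.
- pot: Steel cup standing beside the work, 80 mm tall, 80 mm wide at the rim, bystander; origin: centre of its underside.
There are look-alikes about, which are no part of the job. Leave any orange, pink or purple look-alike of the jig alone.

How it is judged:
On the way, in this order (a step that is already met when the one before it is completed fails the run):
1. the jam nut is slack, at least 0.35 rad counter-clockwise of where it meets its seat (value of joint nut above 0.35 rad), for 0.1 s.
2. with the nut still slack, the foot bears on the piece with 5 to 60 N (contact force between foot and anything else between 5 and 60 N and value of joint nut above 0.1 rad), for 0.3 s.
At the end, for the whole second after the job is handed in: The rubber foot bears on the aluminium piece with 5 to 50 N, the jam nut is tight with 45 to 170 N of clamping force on the lock washer, and the aluminium pieces lie within 12 mm of where they were (contact force between foot and anything else between 5 and 50 N and contact force between lock_washer and screw between 45 and 170 N and value of joint nut below -0.1 rad and distance of each of offcut_a, offcut_b, offcut_c from where it was at the start of the episode below 0.012 m); the robot touches nothing.
It fails at once if the piece is crushed: more than 90 N at the foot (contact force between foot and anything else above 90 N).
It fails at once if the jam nut is strained: more than 200 N of clamping force (contact force between lock_washer and screw above 200 N).
It fails at once if the yellow tin or the steel cup is moved by more than 25 mm (distance of any of glue_tin, pot from where it was at the start of the episode above 0.025 m).
It also fails if it takes over 72 s, if anything falls off the work surface, if the arm or the gripper's body presses on something with over 40 N, if the wrist force passes 120 N, or if a joint passes its speed limit or range.

## Working session

There is one attempt and no reset: what is moved stays moved. The work goes in short steps, Python scripts to look and compute and a tool call to move; the robot and the scene stay as the last step left them, time stands still between calls to the robot, and variables do not carry over. Pictures are saved under pics/ and viewed, and the job is handed in when it is done.

Besides the shell and the picture viewer there is one more tool, called after "Call:" by a JSON object that holds its "method" and its "body". carry_out: Moves the arm, as the interface text tells. Its arguments: {"type":"object","properties":{"targets":{"type":"array","items":{"type":"array","items":{"type":"number"}}},"grip_force":{"type":"number"}},"required":["targets"]}

```bash
ls; mkdir -p pics; python3 - <<'E'
from rig import ctrl
import cv2,numpy as np
print(ctrl.observe())
for n in ["scene","top","wrist"]:
    d=ctrl.read_camera(n); cv2.imwrite(f"pics/{n}0.png",d["frame"]); np.savez(f"pics/{n}0.npz",**d)
    print(n,{k:np.round(v,4).tolist() for k,v in d.items() if k!="frame"})
E
```

```text
pics
{'time_s': 0.0, 'qpos': array([-1.42727612e+00,  3.78092686e-01,  7.96041991e-02,  1.27436393e+00,
        2.70588156e-05,  1.46050204e+00]), 'joint_velocities': array([-1.05958572e-03,  8.20681218e-05,  3.01855666e-04, -4.12161267e-04,
       -8.51613885e-04, -1.05859443e-03]), 'tau': array([-6.25510766e-04, -4.63611460e+01,  2.69871086e+01,  2.08119111e-02,
       -2.36661140e-05, -1.79959471e-06]), 'position': array([ 0.14431001, -0.55596389,  0.2493355 ]), 'ee_rot': array([ 2.08711452,  0.26846527, -2.08712946]), 'force': array([-0.11935242,  0.05770569, -0.53802785]), 'ft_torque': array([-0.00548729,  0.00919168,  0.02070155]), 'finger_gap': 0.08544332128646591}
scene {'intrinsics': [[398.5965, 0.0, 260.3359], [0.0, 398.5965, 188.76], [0.0, 0.0, 1.0]], 'world_from_camera': [[0.4928, -0.7384, 0.4605, 0.9026], [0.8701, 0.4125, -0.2698, -0.287], [0.0093, 0.5336, 0.8457, 0.9459], [0.0, 0.0, 0.0, 1.0]]}
top {'intrinsics': [[391.5366, 0.0, 253.523], [0.0, 391.5366, 185.6336], [0.0, 0.0, 1.0]], 'world_from_camera': [[-0.0087, 0.9979, -0.0636, 0.3719], [-0.9999, -0.0092, -0.0079, -0.0011], [-0.0085, 0.0635, 0.9979, 1.2477], [0.0, 0.0, 0.0, 1.0]]}
wrist {'intrinsics': [[321.2074, 0.0, 255.7803], [0.0, 321.2074, 191.9609], [0.0, 0.0, 1.0]], 'mount': [[-0.0001, 0.3119, -0.9501, -0.1223], [1.0, 0.0012, 0.0003, -0.0005], [0.0013, -0.9501, -0.3119, -0.0798], [0.0, 0.0, 0.0, 1.0]]}
```

View pics/scene0.png

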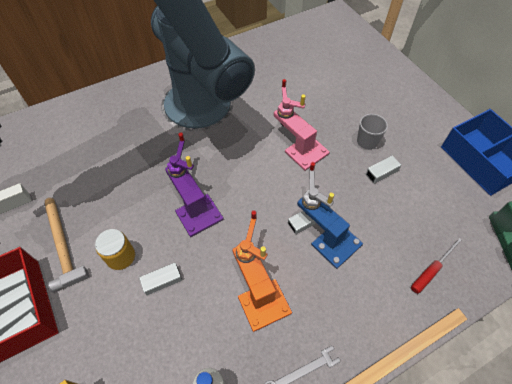

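View pics/top0.png

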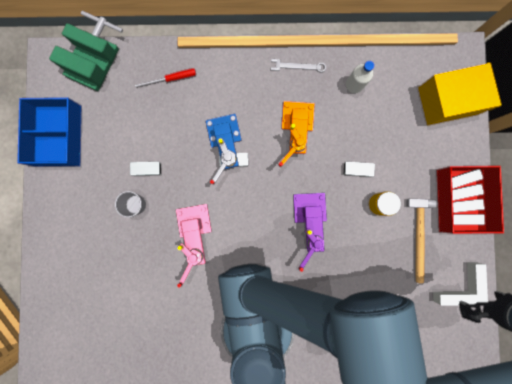

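View pics/wrist0.png

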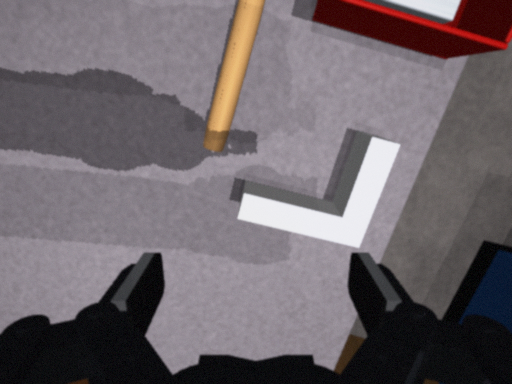

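The scene view shows the blue jig's red pin near (312,167) and its yellow pin near (332,198). In the top view they are near (212,183) and (221,141). Next I triangulate both.

```bash
cat > h.py <<'E'
import cv2,numpy as np
from scipy.spatial.transform import Rotation as R
def ray(d,uv,T=None):
    K=d["intrinsics"]; T=d["world_from_camera"] if T is None else T
    p=cv2.undistortPoints(np.array([[uv]],float),K,None)[0,0]
    v=T[:3,:3]@np.array([p[0],-p[1],-1.]); return T[:3,3],v/np.linalg.norm(v)
def onz(r,z): c,v=r; return c+v*(z-c[2])/v[2]
def tri(rs):
    A=sum(np.eye(3)-np.outer(v,v) for c,v in rs); b=sum((np.eye(3)-np.outer(v,v))@c for c,v in rs)
    x=np.linalg.solve(A,b); return x,[np.linalg.norm((np.eye(3)-np.outer(v,v))@(x-c))*1e3 for c,v in rs]
def wT(o,d):
    T=np.eye(4);T[:3,:3]=R.from_rotvec(o["ee_rot"]).as_matrix();T[:3,3]=o["position"]; return T@d["mount"]
def blobs(f,col,box,amin=4):
    hsv=cv2.cvtColor(f,cv2.COLOR_BGR2HSV)
    rg={"red":[((0,140,90),(6,255,255)),((172,140,90),(180,255,255))],"yel":[((20,120,110),(36,255,255))],"blue":[((100,140,40),(118,255,255))],"white":[((0,0,190),(180,40,255))]}[col]
    m=sum(cv2.inRange(hsv,a,b) for a,b in rg)
    x0,y0,x1,y1=box; mm=np.zeros_like(m); mm[y0:y1,x0:x1]=m[y0:y1,x0:x1]
    n,l,s,c=cv2.connectedComponentsWithStats(mm)
    return [(c[i].round(1),s[i].tolist()) for i in range(1,n) if s[i][4]>=amin],mm
E
python3 - <<'E'
from h import *
s=np.load("pics/scene0.npz");t=np.load("pics/top0.npz")
bs=(285,155,365,270);bt=(200,108,252,192)
for c in ["red","yel","blue","white"]:
    print(c,"S",blobs(s["frame"],c,bs)[0]); print(c,"T",blobs(t["frame"],c,bt)[0])
a=cv2.resize(s["frame"][150:270,270:370],None,fx=6,fy=6,interpolation=2);b=cv2.resize(t["frame"][105:195,195:260],None,fx=6,fy=6,interpolation=2)
cv2.imwrite("pics/z1.png",a[:600]);cv2.imwrite("pics/z2.png",b)
E
```

```text
red S [(array([312.3, 163.9]), [310, 162, 5, 5, 15])]
red T [(array([211.6, 181.6]), [210, 180, 4, 4, 13])]
yel S [(array([330.3, 197.3]), [328, 193, 6, 10, 42])]
yel T [(array([220.4, 140.9]), [219, 139, 4, 5, 17])]
blue S [(array([332.2, 234.1]), [298, 199, 64, 69, 1684])]
blue T [(array([223.7, 131.5]), [207, 115, 34, 40, 711]), (array([235.6, 164.2]), [233, 162, 5, 5, 11]), (array([226.8, 167.2]), [226, 167, 3, 2, 4])]
white S [(array([313. , 193.6]), [312, 193, 3, 2, 5]), (array([308.8, 199.3]), [304, 195, 12, 8, 44]), (array([297.3, 221.4]), [289, 214, 19, 16, 156])]
white T [(array([232.5, 117.6]), [231, 116, 4, 4, 11]), (array([209., 123.]), [208, 122, 3, 3, 9]), (array([235.8, 133. ]), [234, 132, 4, 3, 10]), (array([225. , 160.1]), [213, 143, 22, 38, 240]), (array([242.4, 158.2]), [237, 152, 12, 14, 137])]
```

View pics/z1.png

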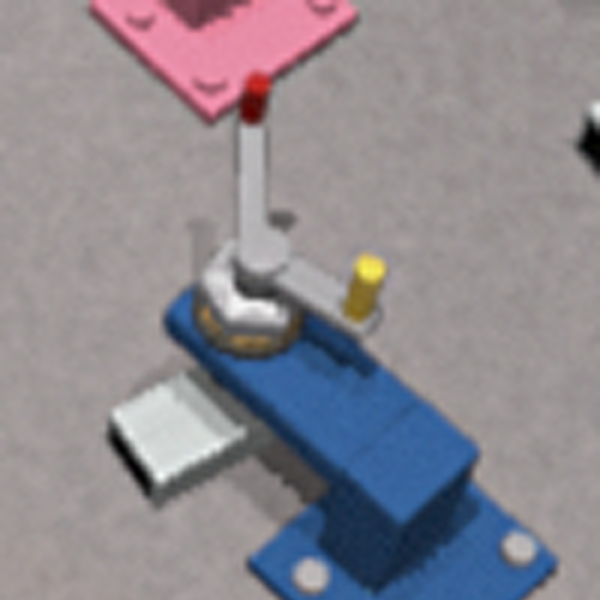

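View pics/z2.png

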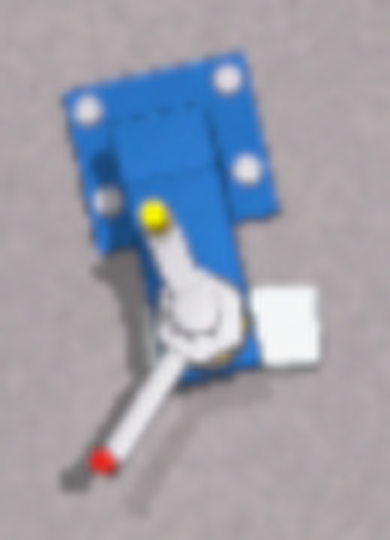

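```bash
python3 - <<'E'
from h import *
s=np.load("pics/scene0.npz");t=np.load("pics/top0.npz")
P={"red":((313,163.3),(211.7,181.6)),"yel":((331.8,194.3),(220.3,140.8)),"hub":((314,190.8),(227.9,156.5))}
for k,(a,b) in P.items():
    x,e=tri([ray(s,a),ray(t,b)]); print(k,x.round(4),np.round(e,1))
zz={"red":.132,"yel":.166,"hub":.136}
q={k:np.array([onz(ray(s,P[k][0]),zz[k])[:2],onz(ray(t,P[k][1]),zz[k])[:2]]).round(4) for k in P}
print(q)
m={k:v.mean(0) for k,v in q.items()}
print("r",np.linalg.norm(m["red"]-m["hub"]),np.linalg.norm(m["yel"]-m["hub"]),"ang",[np.degrees(np.arctan2(*(m[k]-m["hub"])[::-1])) for k in("red","yel")])
# jig direction: base bolts top view at z~.01?
for uv in [(232.5,117.6),(209,123),(235.8,133),(212.8,138.2)]: print(onz(ray(t,uv),.012).round(3))
for n,z in[((386,204),.09),((130,203),.08)]: print("tin/pot",onz(ray(t,n),z).round(3))
# pink pin tops
print(onz(ray(t,(181,285)),.13).round(3),onz(ray(t,(180,248)),.166).round(3),'orange',onz(ray(t,(281,164)),.13).round(3))
E
```

```text
red [0.456  0.1278 0.1281] [0. 0.]
yel [0.5684 0.1001 0.1602] [0.5 0.5]
hub [0.5278 0.0812 0.1333] [0.9 0.9]
{'red': array([[0.4582, 0.1258],
       [0.4557, 0.1273]]), 'yel': array([[0.5712, 0.0977],
       [0.5671, 0.0991]]), 'hub': array([[0.5294, 0.0808],
       [0.5269, 0.0803]])}
r 0.08476697470123613 0.044717138772510955 ang [np.float64(147.13481471172048), np.float64(23.526664361824434)]
[0.669 0.074 0.012]
[0.653 0.149 0.012]
[0.619 0.064 0.012]
[0.603 0.137 0.012]
tin/pot [ 0.388 -0.382  0.09 ]
tin/pot [0.398 0.378 0.08 ]
[0.164 0.215 0.13 ] [0.271 0.211 0.166] orange [ 0.505 -0.072  0.13 ]
```

```bash
cat >> h.py <<'E'
import json,os
def load():
    d=json.load(open("cmd.json")); return np.array(d["p"]),R.from_quat(d["q"])
def save(p,r): json.dump({"p":list(map(float,p)),"q":list(map(float,r.as_quat()))},open("cmd.json","w"))
def sent(row): # apply a row to commanded pose (last row of a call)
    p,r=load(); row=np.array(row,float)
    save(p+r.apply(row[:3]/1e3), r*R.from_rotvec(np.radians(row[3:6])))
def yawrot(psi): # tool x down, tool y horizontal at heading psi(rad)
    x=np.array([0,0,-1.]);y=np.array([np.cos(psi),np.sin(psi),0]);return R.from_matrix(np.c_[x,y,np.cross(x,y)])
def row(p,psi):
    p0,r0=load(); d=r0.inv().apply(np.array(p)-p0)*1e3; w=(r0.inv()*yawrot(psi)).as_rotvec(degrees=True)
    return np.r_[d,w].round(1).tolist()
E
python3 - <<'E'
from h import *
from rig import ctrl
o=ctrl.observe(); r=R.from_rotvec(o["ee_rot"]); print(r.as_matrix().round(3))
M=r.as_matrix(); psi=np.arctan2(M[1,1],M[0,1]); print("psi",np.degrees(psi), o["time_s"])
save([.1443,-.557,.25],yawrot(psi))
print(row([.40,-.25,.25],psi)); 
for a in (57,-123): print(a,row([.43,.10,.25],np.radians(a)))
E
```

```text
[[-0.     0.251 -0.968]
 [ 0.002 -0.968 -0.251]
 [-1.    -0.002 -0.   ]]
psi -75.45724555776044 0.15
[0.0, -233.0, -324.6, 0.0, 0.0, 0.0]
57 [0.0, -564.2, -441.5, -132.5, 0.0, 0.0]
-123 [0.0, -564.2, -441.5, 47.5, 0.0, 0.0]
```

Call:
{"method": "carry_out", "body": {"targets": [[0, -233, -325, -60, 0, 0, 40], [0, -233, -325, -60, 0, 0, 40], [0, -233, -325, -60, 0, 0, 40], [0, -233, -325, -60, 0, 0, 40], [0, -233, -325, -60, 0, 0, 40], [0, -233, -325, -60, 0, 0, 40], [0, -233, -325, -60, 0, 0, 40], [0, -233, -325, -60, 0, 0, 40]], "grip_force": 40}}

```text
time_s: 1.15
position: [0.4011, -0.248, 0.2501]
ee_rot: [1.402, 1.072, -1.403]
force: [0.1, 0.0, 0.9]
finger_gap: 0.0343
```

```bash
python3 - <<'E'
from h import *
sent([0,-233,-325,-60,0,0])
r=R.from_rotvec([1.402, 1.072, -1.403]); M=r.as_matrix(); print(np.degrees(np.arctan2(M[1,1],M[0,1])),load()[0])
print(row([.44,.135,.24],np.radians(57)))
E
```

```text
-15.238994218300492 [ 0.40038032 -0.24985692  0.25      ]
[10.0, -64.4, -381.5, -72.5, 0.0, 0.0]
```

Call:
{"method": "carry_out", "body": {"targets": [[10, -64, -381, -72.5, 0, 0, 40], [10, -64, -381, -72.5, 0, 0, 40], [10, -64, -381, -72.5, 0, 0, 40], [10, -64, -381, -72.5, 0, 0, 40], [10, -64, -381, -72.5, 0, 0, 40], [10, -64, -381, -72.5, 0, 0, 40], [10, -64, -381, -72.5, 0, 0, 40], [10, -64, -381, -72.5, 0, 0, 40]]}}

```text
time_s: 2.15
position: [0.4404, 0.1346, 0.24]
ee_rot: [0.451, 1.523, -0.452]
force: [-0.1, 0.1, 0.4]
finger_gap: 0.0344
```

```bash
python3 - <<'E'
from h import *
from rig import ctrl
sent([10,-64,-381,-72.5,0,0])
o=ctrl.observe(); d=ctrl.read_camera("wrist"); cv2.imwrite("pics/w1.png",d["frame"]); np.savez("pics/w1.npz",p=o["position"],e=o["ee_rot"],T=wT(o,d),**d)
print(o["position"],load()[0],o["qpos"].round(2),o["force"].round(2),o["time_s"])
print(blobs(d["frame"],"red",(0,0,512,384),30)[0],blobs(d["frame"],"yel",(0,0,512,384),30)[0])
E
```

```text
[0.44041268 0.13459324 0.23998441] [0.44023906 0.13441938 0.24      ] [ 0.16  0.15 -0.25  1.17 -0.    0.74] [-0.15  0.05  0.41] 2.15
[(array([259.3, 216.9]), [252, 211, 15, 13, 159]), (array([485.8, 337.6]), [463, 320, 47, 36, 761])] [(array([299.8, 340.6]), [296, 330, 8, 24, 125])]
```

View pics/w1.png

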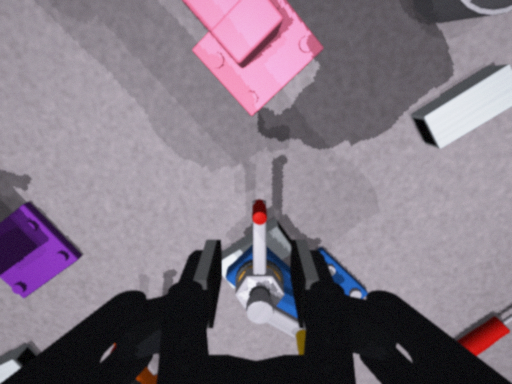

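The wrist view has the red pin's top at about (259,217) and its darker side just above that. The lever runs down the picture to the hub at about (259,300), between the fingers.

```bash
python3 - <<'E'
from h import *
w=np.load("pics/w1.npz");s=np.load("pics/scene0.npz");t=np.load("pics/top0.npz")
r=ray(w,(259.4,217.3),w["T"]); print(onz(r,.132).round(4))
print(tri([r,ray(s,(313,163.3)),ray(t,(211.7,181.6))]), tri([r,ray(t,(211.7,181.6))]))
h=ray(w,(259.5,303),w["T"]); print("hub",onz(h,.136).round(4))
print(tri([h,ray(t,(227.9,156.5)),ray(s,(314,190.8))]))
E
```

```text
[0.4551 0.1284 0.132 ]
(array([0.45615858, 0.12765293, 0.12846313]), [np.float64(0.16386126361310255), np.float64(0.07560036821980994), np.float64(0.21329186804623748)]) (array([0.45600033, 0.12769421, 0.12910132]), [np.float64(0.1315502199877787), np.float64(0.13155021998784544)])
hub [0.5186 0.0874 0.136 ]
(array([0.52630266, 0.08292364, 0.12711654]), [np.float64(1.7577222532375592), np.float64(2.7207381543890086), np.float64(1.8525632927869267)])
```

```bash
python3 - <<'E'
from h import *
print(row([.4555,.1278,.19],np.radians(57)),row([.4555,.1278,.126],np.radians(57)))
E
```

```text
[50.0, 2.7, 16.4, 0.0, 0.0, 0.0] [114.0, 2.7, 16.4, 0.0, 0.0, 0.0]
```

Call:
{"method": "carry_out", "body": {"targets": [[30, 3, 16, 0, 0, 0, 40], [50, 3, 16, 0, 0, 0, 40], [70, 3, 16, 0, 0, 0, 40], [90, 3, 16, 0, 0, 0, 40], [105, 3, 16, 0, 0, 0, 40], [113, 3, 16, 0, 0, 0, 40], [113, 3, 16, 0, 0, 0, 25], [113, 3, 16, 0, 0, 0, 25]]}}

```text
time_s: 3.2
position: [0.4559, 0.1282, 0.1279]
ee_rot: [0.452, 1.522, -0.451]
force: [-0.3, -0.4, -0.9]
finger_gap: 0.0213
```

```bash
python3 - <<'E'
from h import *
from rig import ctrl
sent([113,3,16,0,0,0])
o=ctrl.observe(); d=ctrl.read_camera("wrist"); cv2.imwrite("pics/w2.png",d["frame"]); np.savez("pics/w2.npz",p=o["position"],e=o["ee_rot"],T=wT(o,d),**d)
print(o["position"],load()[0],o["force"].round(2),o["finger_gap"])
E
```

```text
[0.455942   0.12821949 0.12790746] [0.45529632 0.12823241 0.127     ] [-0.34 -0.4  -0.91] 0.021328759004768008
```

View pics/w2.png

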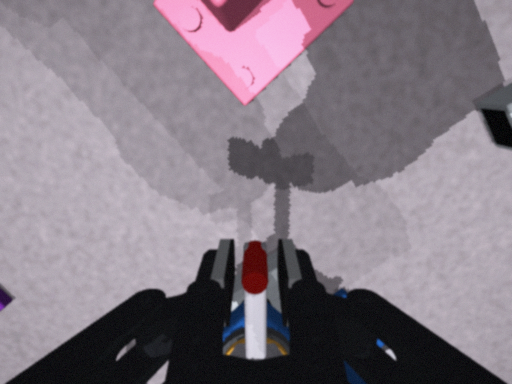

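```bash
cat >> h.py <<'E'
def arc(C,angs,z=None):
    "rows for rotating commanded pose about vertical axis at C by angs (deg, CCW +)"
    p0,r0=load(); out=[]
    for a in angs:
        q=R.from_rotvec([0,0,np.radians(a)]); c=np.array([*C,p0[2]])
        p=c+q.apply(p0-c); out.append([*(r0.inv().apply(p-p0)*1e3).round(1).tolist(),*np.round([-a,0,0],1).tolist()])
    return out
E
python3 - <<'E'
from h import *
for r in arc((.527,.0812),[4,8,12,16,20,24]): print(r)
E
```

```text
[0.0, -6.0, 0.2, -4, 0, 0]
[0.0, -11.9, 0.8, -8, 0, 0]
[0.0, -17.8, 1.8, -12, 0, 0]
[0.0, -23.7, 3.2, -16, 0, 0]
[0.0, -29.4, 5.0, -20, 0, 0]
[0.0, -34.9, 7.2, -24, 0, 0]
```

Call:
{"method": "carry_out", "body": {"targets": [[0, 0, 0, 0, 0, 0, 0], [0, 0, 0, 0, 0, 0, 0], [0, 0, 0, 0, 0, 0, 0]], "grip_force": 35}}

```text
time_s: 3.62
position: [0.4558, 0.1282, 0.128]
ee_rot: [0.45, 1.522, -0.451]
force: [-1.3, -3.3, 6.1]
finger_gap: 0.0106
```

Call:
{"method": "carry_out", "body": {"targets": [[0, -6, 0.2, -4, 0, 0, 0], [0, -12, 0.8, -8, 0, 0, 0], [0, -17.8, 1.8, -12, 0, 0, 0], [0, -23.7, 3.2, -16, 0, 0, 0], [0, -29.4, 5, -20, 0, 0, 0], [0, -34.9, 7.2, -24, 0, 0, 0]]}}

```text
time_s: 4.38
position: [0.4433, 0.0969, 0.128]
ee_rot: [0.124, 1.566, -0.117]
force: [-0.6, 4.4, 3.3]
finger_gap: 0.0104
```

```bash
python3 - <<'E'
from h import *
from rig import ctrl
sent([0,-34.9,7.2,-24,0,0])
o=ctrl.observe(); C=np.array([.527,.0812]); p=o["position"]; 
print(p,load()[0],o["force"].round(2),o["finger_gap"],np.degrees(np.arctan2(p[1]-C[1],p[0]-C[0])),np.linalg.norm(p[:2]-C))
for r in arc((.527,.0812),[4,8,12,16,20,22,22]): print(r)
E
```

```text
[0.44332023 0.09688239 0.12802688] [0.44235162 0.09503173 0.127     ] [-0.55  4.36  3.29] 0.010422964610985734 169.38534942091985 0.08513660638740748
[0.0, -6.0, 0.2, -4, 0, 0]
[0.0, -11.9, 0.8, -8, 0, 0]
[0.0, -17.8, 1.8, -12, 0, 0]
[0.0, -23.7, 3.2, -16, 0, 0]
[0.0, -29.4, 5.0, -20, 0, 0]
[0.0, -32.2, 6.1, -22, 0, 0]
[0.0, -32.2, 6.1, -22, 0, 0]
```

Call:
{"method": "carry_out", "body": {"targets": [[0, -6, 0.2, -4, 0, 0, 0], [0, -12, 0.8, -8, 0, 0, 0], [0, -17.8, 1.8, -12, 0, 0, 0], [0, -23.7, 3.2, -16, 0, 0, 0], [0, -29.4, 5, -20, 0, 0, 0], [0, -32.2, 6.1, -22, 0, 0, 0]]}}

```text
time_s: 5.12
position: [0.4437, 0.0639, 0.128]
ee_rot: [-0.177, 1.562, 0.182]
force: [-1.9, 3.0, 6.7]
finger_gap: 0.0112
```

```bash
python3 - <<'E'
from h import *
from rig import ctrl
sent([0,-32.2,6.1,-22,0,0])
o=ctrl.observe(); C=np.array([.527,.0812]); p=o["position"]; 
print(p,load()[0],o["force"].round(2),o["finger_gap"],np.degrees(np.arctan2(p[1]-C[1],p[0]-C[0])),np.linalg.norm(p[:2]-C),o["qpos"].round(2))
E
```

```text
[0.44365716 0.06386776 0.12798069] [0.44336377 0.06227466 0.127     ] [-1.9   3.02  6.65] 0.01116923701153042 -168.25203767541893 0.0851259969920861 [-0.    0.21 -0.49  0.88  0.   -0.23]
```

Call:
{"method": "carry_out", "body": {"targets": [[0, 0, 0, 0, 0, 0, 40], [0, 0, 0, 0, 0, 0, 40], [-20, 0, 0, 0, 0, 0, 40], [-60, 0, 0, 0, 0, 0, 40], [-110, 0, 0, 0, 0, 0, 40], [-113, 0, 0, 0, 0, 0, 40]]}}

```text
time_s: 5.88
position: [0.446, 0.0628, 0.2438]
ee_rot: [-0.179, 1.556, 0.178]
force: [0.9, -0.4, -1.1]
finger_gap: 0.0339
```

```bash
python3 - <<'E'
from h import *
from rig import ctrl
sent([-113,0,0,0,0,0])
o=ctrl.observe(); print(o["position"],load()[0],o["force"].round(2),o["finger_gap"])
d=ctrl.read_camera("top"); cv2.imwrite("pics/t2.png",cv2.resize(d["frame"][105:205,185:285],None,fx=5,fy=5,interpolation=2))
print(blobs(d["frame"],"yel",(200,108,252,192))[0],blobs(d["frame"],"red",(200,108,252,200))[0])
print(row([.5483,.0902,.24],np.radians(113.5)))
E
```

```text
[0.44602792 0.0627545  0.2438193 ] [0.44336377 0.06227466 0.24      ] [ 0.93 -0.36 -1.05] 0.03393768672996831
[] []
[0.0, 3.5, 108.5, -10.5, 0.0, 0.0]
```

View pics/t2.png

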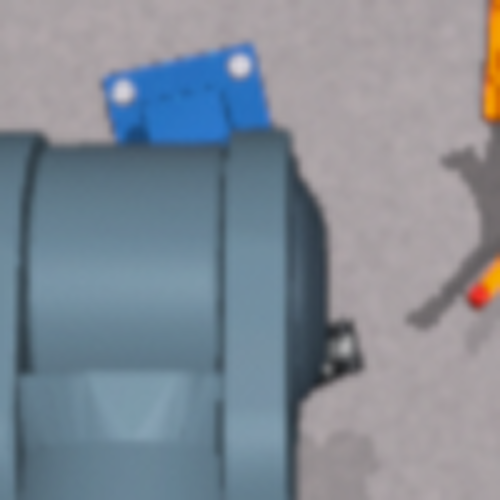

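The arm hides the jig in the top view, so I use the wrist camera.

Call:
{"method": "carry_out", "body": {"targets": [[0, 1, 30, -4, 0, 0, 40], [0, 2, 60, -8, 0, 0, 40], [0, 3.5, 90, -10.5, 0, 0, 40], [0, 3.5, 108, -10.5, 0, 0, 40], [0, 3.5, 108, -10.5, 0, 0, 40]]}}

```text
time_s: 6.55
position: [0.5478, 0.0906, 0.238]
ee_rot: [-0.322, 1.55, 0.323]
force: [-0.1, -0.1, -0.5]
finger_gap: 0.0343
```

```bash
python3 - <<'E'
from h import *
from rig import ctrl
sent([0,3.5,108,-10.5,0,0])
o=ctrl.observe(); d=ctrl.read_camera("wrist"); cv2.imwrite("pics/w3.png",d["frame"]); np.savez("pics/w3.npz",p=o["position"],e=o["ee_rot"],T=wT(o,d),**d)
print(o["position"],load()[0],o["force"].round(2),o["finger_gap"])
for c in("yel","red"):print(blobs(d["frame"],c,(0,0,512,384),20)[0])
E
```

```text
[0.54782789 0.09060788 0.23804639] [0.54778771 0.0900576  0.24      ] [-0.11 -0.13 -0.54] 0.03429878170105485
[(array([254., 238.]), [246, 222, 17, 32, 420])]
[(array([280.5,  47.7]), [272, 39, 18, 19, 260]), (array([56.8, 51.1]), [48, 42, 18, 19, 256])]
```

View pics/w3.png

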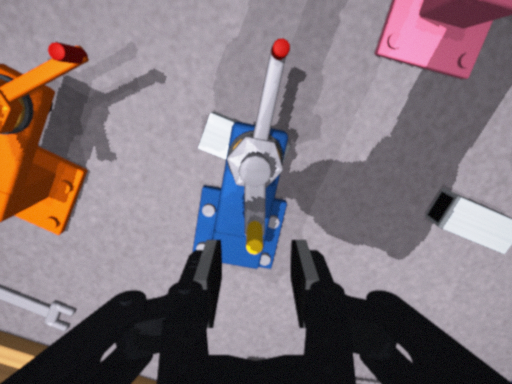

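The yellow pin's top is at about (254,246), the hub at (257,165), and the red pin, now turned, at (280,47).

```bash
python3 - <<'E'
from h import *
w=np.load("pics/w3.npz")
C=np.array([.527,.0812])
for n,uv,z in [("yel",(254,246.5),.166),("hub",(257.5,164),.136),("red",(280.5,47.7),.132)]:
    x=onz(ray(w,uv,w["T"]),z); e=x[:2]-C; print(n,x.round(4),np.linalg.norm(e).round(4),np.degrees(np.arctan2(e[1],e[0])).round(1))
x,e=tri([ray(w,(254,246.5),w["T"]),ray(np.load("pics/top0.npz"),(220.3,140.8)),ray(np.load("pics/scene0.npz"),(331.8,194.3))]);print(x,e)
E
```

```text
yel [0.5684 0.0988 0.166 ] 0.045 23.0
hub [0.5216 0.0812 0.136 ] 0.0054 -179.6
red [0.4453 0.0643 0.132 ] 0.0834 -168.3
[0.56909337 0.09949931 0.16237437] [np.float64(0.9489037737051087), np.float64(1.3381768699092098), np.float64(0.49056738374221814)]
```

```bash
python3 - <<'E'
from h import *
print(row([.5686,.0991,.156],np.radians(113)),np.degrees(np.arctan2(.0179,.0416)))
E
```

```text
[84.0, -0.0, 22.7, 0.5, 0.0, 0.0] 23.281651892852597
```

Call:
{"method": "carry_out", "body": {"targets": [[20, 0, 22.7, 0, 0, 0, 40], [45, 0, 22.7, 0, 0, 0, 40], [65, 0, 22.7, 0, 0, 0, 35], [80, 0, 22.7, 0, 0, 0, 35], [84, 0, 22.7, 0, 0, 0, 30], [84, 0, 22.7, 0, 0, 0, 25]]}}

```text
time_s: 7.35
position: [0.5685, 0.0994, 0.1565]
ee_rot: [-0.322, 1.547, 0.322]
force: [0.2, -0.2, 0.8]
finger_gap: 0.0217
```

```bash
python3 - <<'E'
from h import *
from rig import ctrl
sent([84,0,22.7,0,0,0])
o=ctrl.observe(); d=ctrl.read_camera("wrist"); cv2.imwrite("pics/w4.png",d["frame"])
print(o["position"],load()[0],o["force"].round(2),o["finger_gap"])
E
```

```text
[0.56852401 0.09943968 0.15647989] [0.56859821 0.09912474 0.156     ] [ 0.18 -0.22  0.76] 0.02167045206617729
```

View pics/w4.png

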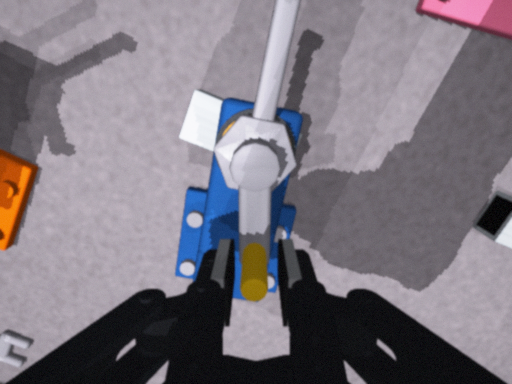

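```bash
python3 - <<'E'
from h import *
for a in arc((.527,.0812),[-5,-10,-15,-20,-25,-30,-35,-40]): print(a)
print(arc((.527,.0812),[-2,-4,-6,-8]))
E
```

```text
[0.0, -3.9, -0.2, 5, 0, 0]
[0.0, -7.9, -0.7, 10, 0, 0]
[0.0, -11.7, -1.6, 15, 0, 0]
[0.0, -15.5, -2.8, 20, 0, 0]
[0.0, -19.1, -4.3, 25, 0, 0]
[0.0, -22.6, -6.2, 30, 0, 0]
[0.0, -25.9, -8.3, 35, 0, 0]
[0.0, -29.1, -10.7, 40, 0, 0]
[[0.0, -1.6, -0.0, 2, 0, 0], [0.0, -3.2, -0.1, 4, 0, 0], [0.0, -4.7, -0.3, 6, 0, 0], [0.0, -6.3, -0.5, 8, 0, 0]]
```

Call:
{"method": "carry_out", "body": {"targets": [[0, 0, 0, 0, 0, 0, 0], [0, 0, 0, 0, 0, 0, 0], [0, 0, 0, 0, 0, 0, 0]], "grip_force": 25}}

```text
time_s: 7.78
position: [0.5695, 0.0992, 0.1572]
ee_rot: [-0.323, 1.545, 0.321]
force: [0.2, -1.9, 5.7]
finger_gap: 0.011
```

Call:
{"method": "carry_out", "body": {"targets": [[0, -3.9, -0.2, 5, 0, 0, 0], [0, -7.9, -0.7, 10, 0, 0, 0], [0, -11.7, -1.6, 15, 0, 0, 0], [0, -15.5, -2.8, 20, 0, 0, 0], [0, -19.1, -4.3, 25, 0, 0, 0], [0, -22.6, -6.2, 30, 0, 0, 0], [0, -25.9, -8.3, 35, 0, 0, 0], [0, -29.1, -10.7, 40, 0, 0, 0]]}}

```text
time_s: 8.78
position: [0.5715, 0.0691, 0.1572]
ee_rot: [0.228, 1.557, -0.226]
force: [0.0, 1.0, 4.3]
finger_gap: 0.011
```

```bash
cat > st.py <<'E'
import sys
from h import *
from rig import ctrl
C=np.array([.527,.0812])
def st(last=None):
    if last: sent(last)
    o=ctrl.observe(); p=o["position"]; e=p[:2]-C; a=np.arctan2(e[1],e[0]); f=o["force"]
    print("t%.2f ang %.2f r %.4f z %.4f cmdang %.2f | Ftan(ccw) %.2f Frad %.2f Fz %.2f Mz %.3f gap %.4f q6 %.2f"%(o["time_s"],np.degrees(a),np.linalg.norm(e),p[2],np.degrees(np.arctan2(*(load()[0][:2]-C)[::-1])),-np.sin(a)*f[0]+np.cos(a)*f[1],np.cos(a)*f[0]+np.sin(a)*f[1],f[2],o["ft_torque"][2],o["finger_gap"],o["qpos"][5]),o["ft_torque"].round(3))
if __name__=="__main__": st([float(x) for x in sys.argv[1:7]] if len(sys.argv)>6 else None)
E
python3 st.py 0 -29.1 -10.7 40 0 0; python3 - <<'E'
from h import *
print(arc((.527,.0812),[-2,-4,-6,-8]))
E
```

```text
t8.78 ang -15.19 r 0.0461 z 0.1572 cmdang -16.70 | Ftan(ccw) 0.94 Frad -0.22 Fz 4.29 Mz 0.071 gap 0.0110 q6 0.30 [ 0.065 -0.026  0.071]
[[0.0, -1.6, -0.0, 2, 0, 0], [0.0, -3.2, -0.1, 4, 0, 0], [0.0, -4.7, -0.3, 6, 0, 0], [0.0, -6.3, -0.5, 8, 0, 0]]
```

Call:
{"method": "carry_out", "body": {"targets": [[0, -1.6, 0, 2, 0, 0, 0], [0, -3.2, -0.1, 4, 0, 0, 0], [0, -4.7, -0.3, 6, 0, 0, 0], [0, -6.3, -0.5, 8, 0, 0, 0]]}}

```text
time_s: 9.28
position: [0.5693, 0.0631, 0.1572]
ee_rot: [0.336, 1.542, -0.334]
force: [0.2, 0.1, 6.1]
finger_gap: 0.0109
```

```bash
sed -i 's/^    print("t/    print("T=%.3f"%((-np.sin(a)*f[0]+np.cos(a)*f[1])*np.linalg.norm(e)+o["ft_torque"][2]),end=" ");print("t/' st.py; python3 st.py 0 -6.3 -.5 8 0 0
```

```text
T=0.104 t9.28 ang -23.21 r 0.0460 z 0.1572 cmdang -24.70 | Ftan(ccw) 0.22 Frad 0.15 Fz 6.08 Mz 0.094 gap 0.0109 q6 0.43 [ 0.067 -0.131  0.094]
```

Call:
{"method": "carry_out", "body": {"targets": [[0, -1.6, 0, 2, 0, 0, 0], [0, -3.2, -0.1, 4, 0, 0, 0], [0, -4.7, -0.3, 6, 0, 0, 0], [0, -6.3, -0.5, 8, 0, 0, 0]]}}

```text
time_s: 9.78
position: [0.5664, 0.0575, 0.1572]
ee_rot: [0.445, 1.522, -0.443]
force: [1.0, 0.2, 5.9]
finger_gap: 0.0109
```

```bash
python3 st.py 0 -6.3 -.5 8 0 0
```

```text
T=0.119 t9.78 ang -31.05 r 0.0460 z 0.1572 cmdang -32.71 | Ftan(ccw) 0.72 Frad 0.73 Fz 5.86 Mz 0.086 gap 0.0109 q6 0.56 [ 0.068 -0.142  0.086]
```

Call:
{"method": "carry_out", "body": {"targets": [[0, -1.6, 0, 2, 0, 0, 0], [0, -3.2, -0.1, 4, 0, 0, 0], [0, -4.7, -0.3, 6, 0, 0, 0], [0, -6.3, -0.5, 8, 0, 0, 0]]}}

```text
time_s: 10.28
position: [0.5627, 0.0524, 0.1572]
ee_rot: [0.554, 1.497, -0.551]
force: [0.9, 1.0, 6.1]
finger_gap: 0.0111
```

```bash
python3 st.py 0 -6.3 -.5 8 0 0
```

```text
T=0.068 t10.28 ang -38.90 r 0.0458 z 0.1572 cmdang -40.71 | Ftan(ccw) 1.28 Frad 0.06 Fz 6.12 Mz 0.009 gap 0.0111 q6 0.69 [ 0.092 -0.237  0.009]
```

Call:
{"method": "carry_out", "body": {"targets": [[0, -1.6, 0, 2, 0, 0, 0], [0, -3.2, -0.1, 4, 0, 0, 0], [0, -4.7, -0.3, 6, 0, 0, 0], [0, -6.3, -0.5, 8, 0, 0, 0]]}}

```text
time_s: 10.78
position: [0.5583, 0.0479, 0.1572]
ee_rot: [0.662, 1.465, -0.659]
force: [1.9, 0.9, 4.6]
finger_gap: 0.011
```

```bash
python3 st.py 0 -6.3 -.5 8 0 0
```

```text
T=0.181 t10.78 ang -46.83 r 0.0457 z 0.1572 cmdang -48.73 | Ftan(ccw) 2.04 Frad 0.66 Fz 4.62 Mz 0.088 gap 0.0110 q6 0.82 [ 0.022 -0.343  0.088]
```

Call:
{"method": "carry_out", "body": {"targets": [[0, 0, 0, 0, 0, 0, 16], [0, 0, 0, 0, 0, 0, 16], [0, -0.8, 0, 1, 0, 0, 16], [0, -1.6, 0, 2, 0, 0, 16], [0, -2.4, -0.1, 3, 0, 0, 16], [0, -3.2, -0.1, 4, 0, 0, 16]]}}

```text
time_s: 11.52
position: [0.5541, 0.0457, 0.156]
ee_rot: [0.715, 1.451, -0.715]
force: [1.5, 3.4, -1.3]
finger_gap: 0.0139
```

```bash
python3 st.py 0 -3.2 -.1 4 0 0
```

```text
T=0.174 t11.53 ang -52.64 r 0.0447 z 0.1560 cmdang -52.79 | Ftan(ccw) 3.29 Frad -1.76 Fz -1.32 Mz 0.027 gap 0.0139 q6 0.88 [ 0.524 -0.36   0.027]
```

Call:
{"method": "carry_out", "body": {"targets": [[0, -0.8, 0, 1, 0, 0, 16], [0, -1.6, 0, 2, 0, 0, 16], [0, -2.4, -0.1, 3, 0, 0, 16], [0, -3.2, -0.1, 4, 0, 0, 16]]}}

```text
time_s: 12.02
position: [0.5518, 0.0437, 0.1563]
ee_rot: [0.769, 1.431, -0.769]
force: [1.9, 2.0, -2.0]
finger_gap: 0.0137
```

```bash
python3 st.py 0 -3.2 -.1 4 0 0
```

```text
T=0.126 t12.03 ang -56.58 r 0.0450 z 0.1563 cmdang -56.84 | Ftan(ccw) 2.68 Frad -0.65 Fz -1.97 Mz 0.005 gap 0.0137 q6 0.95 [ 0.564 -0.223  0.005]
```

Call:
{"method": "carry_out", "body": {"targets": [[0, -1.2, 0, 1.5, 0, 0, 16], [0, -2.4, -0.1, 3, 0, 0, 16], [0, -3.5, -0.2, 4.5, 0, 0, 16], [0, -4.7, -0.3, 6, 0, 0, 16]]}}

```text
time_s: 12.52
position: [0.5478, 0.0413, 0.1564]
ee_rot: [0.85, 1.398, -0.85]
force: [2.2, 3.5, -1.7]
finger_gap: 0.0136
```

```bash
python3 st.py 0 -4.7 -.3 6 0 0
```

```text
T=0.169 t12.53 ang -62.51 r 0.0450 z 0.1564 cmdang -62.81 | Ftan(ccw) 3.57 Frad -2.06 Fz -1.65 Mz 0.008 gap 0.0136 q6 1.05 [ 0.514 -0.251  0.008]
```

Call:
{"method": "carry_out", "body": {"targets": [[0, -1.2, 0, 1.5, 0, 0, 16], [0, -2.4, -0.1, 3, 0, 0, 16], [0, -3.5, -0.2, 4.5, 0, 0, 16], [0, -4.7, -0.3, 6, 0, 0, 16]]}}

```text
time_s: 13.02
position: [0.5435, 0.0394, 0.1563]
ee_rot: [0.929, 1.363, -0.929]
force: [0.2, 2.9, -1.3]
finger_gap: 0.0136
```

```bash
python3 st.py 0 -4.7 -.3 6 0 0
```

```text
T=0.063 t13.03 ang -68.45 r 0.0449 z 0.1563 cmdang -68.78 | Ftan(ccw) 1.30 Frad -2.65 Fz -1.33 Mz 0.005 gap 0.0136 q6 1.15 [ 0.547 -0.374  0.005]
```

Call:
{"method": "carry_out", "body": {"targets": [[0, -1.2, 0, 1.5, 0, 0, 16], [0, -2.4, -0.1, 3, 0, 0, 16], [0, -3.5, -0.2, 4.5, 0, 0, 16], [0, -4.7, -0.3, 6, 0, 0, 16]]}}

```text
time_s: 13.52
position: [0.539, 0.038, 0.1564]
ee_rot: [1.008, 1.324, -1.008]
force: [2.6, 2.3, -0.5]
finger_gap: 0.0135
```

```bash
python3 st.py 0 -4.7 -.3 6 0 0
```

```text
T=0.122 t13.53 ang -74.44 r 0.0449 z 0.1564 cmdang -74.75 | Ftan(ccw) 3.16 Frad -1.53 Fz -0.50 Mz -0.020 gap 0.0135 q6 1.25 [ 0.498 -0.474 -0.02 ]
```

```bash
cat >> st.py <<'E'
    o=ctrl.observe(); p=o["position"]; e=p[:2]-C; a=np.arctan2(e[1],e[0]); m=o["ft_torque"]
    print("   Ftan from moments %.2f Frad %.2f"%((-np.sin(a)*-m[1]+np.cos(a)*m[0])/.18,(np.cos(a)*-m[1]+np.sin(a)*m[0])/.18))
E
python3 st.py
```

```text
File "st.py", line 10
    o=ctrl.observe(); p=o["position"]; e=p[:2]-C; a=np.arctan2(e[1],e[0]); m=o["ft_torque"]
IndentationError: unexpected indent
```

Call:
{"method": "carry_out", "body": {"targets": [[0, -1.2, 0, 1.5, 0, 0, 16], [0, -2.4, -0.1, 3, 0, 0, 16], [0, -3.5, -0.2, 4.5, 0, 0, 16], [0, -4.7, -0.3, 6, 0, 0, 16]]}}

```text
time_s: 14.02
position: [0.5344, 0.037, 0.1564]
ee_rot: [1.087, 1.282, -1.087]
force: [2.8, 2.7, -0.2]
finger_gap: 0.0135
```

```bash
python3 st.py 0 -4.7 -.3 6 0 0
```

```text
File "st.py", line 10
    o=ctrl.observe(); p=o["position"]; e=p[:2]-C; a=np.arctan2(e[1],e[0]); m=o["ft_torque"]
IndentationError: unexpected indent
```

Call:
{"method": "carry_out", "body": {"targets": [[0, -1.2, 0, 1.5, 0, 0, 16], [0, -2.4, -0.1, 3, 0, 0, 16], [0, -3.5, -0.2, 4.5, 0, 0, 16], [0, -4.7, -0.3, 6, 0, 0, 16]]}}

```text
time_s: 14.52
position: [0.5297, 0.0365, 0.1563]
ee_rot: [1.165, 1.237, -1.165]
force: [2.5, 2.0, -0.2]
finger_gap: 0.0139
```

```bash
python3 st.py 0 -4.7 -.3 6 0 0
```

```text
File "st.py", line 10
    o=ctrl.observe(); p=o["position"]; e=p[:2]-C; a=np.arctan2(e[1],e[0]); m=o["ft_torque"]
IndentationError: unexpected indent
```

Call:
{"method": "carry_out", "body": {"targets": [[0, -1.2, 0, 1.5, 0, 0, 16], [0, -2.4, -0.1, 3, 0, 0, 16], [0, -3.5, -0.2, 4.5, 0, 0, 16], [0, -4.7, -0.3, 6, 0, 0, 16]]}}

```text
time_s: 15.02
position: [0.525, 0.0365, 0.1563]
ee_rot: [1.242, 1.187, -1.242]
force: [3.2, 2.1, 0.1]
finger_gap: 0.0136
```

```bash
python3 st.py 0 -4.7 -.3 6 0 0
```

```text
File "st.py", line 10
    o=ctrl.observe(); p=o["position"]; e=p[:2]-C; a=np.arctan2(e[1],e[0]); m=o["ft_torque"]
IndentationError: unexpected indent
```

```bash
python3 - <<'E'
L=open("st.py").read().split("\n")
i=[k for k,l in enumerate(L) if l.startswith("if __name__")][0]
open("st.py","w").write("\n".join(L[:i]+L[i+1:]+[L[i],""]))
E
python3 - <<'E'
from h import *
for _ in range(3): sent([0,-4.7,-.3,6,0,0])
E
cat st.py; python3 st.py
```

```text
import sys
from h import *
from rig import ctrl
C=np.array([.527,.0812])
def st(last=None):
    if last: sent(last)
    o=ctrl.observe(); p=o["position"]; e=p[:2]-C; a=np.arctan2(e[1],e[0]); f=o["force"]
    print("T=%.3f"%((-np.sin(a)*f[0]+np.cos(a)*f[1])*np.linalg.norm(e)+o["ft_torque"][2]),end=" ");print("t%.2f ang %.2f r %.4f z %.4f cmdang %.2f | Ftan(ccw) %.2f Frad %.2f Fz %.2f Mz %.3f gap %.4f q6 %.2f"%(o["time_s"],np.degrees(a),np.linalg.norm(e),p[2],np.degrees(np.arctan2(*(load()[0][:2]-C)[::-1])),-np.sin(a)*f[0]+np.cos(a)*f[1],np.cos(a)*f[0]+np.sin(a)*f[1],f[2],o["ft_torque"][2],o["finger_gap"],o["qpos"][5]),o["ft_torque"].round(3))
    o=ctrl.observe(); p=o["position"]; e=p[:2]-C; a=np.arctan2(e[1],e[0]); m=o["ft_torque"]
    print("   Ftan from moments %.2f Frad %.2f"%((-np.sin(a)*-m[1]+np.cos(a)*m[0])/.18,(np.cos(a)*-m[1]+np.sin(a)*m[0])/.18))

if __name__=="__main__": st([float(x) for x in sys.argv[1:7]] if len(sys.argv)>6 else None)
T=0.147 t15.03 ang -92.58 r 0.0447 z 0.1563 cmdang -92.70 | Ftan(ccw) 3.12 Frad -2.23 Fz 0.05 Mz 0.008 gap 0.0136 q6 1.56 [ 0.37  -0.574  0.008]
   Ftan from moments 3.09 Frad -2.20
```

Call:
{"method": "carry_out", "body": {"targets": [[0, -1.2, 0, 1.5, 0, 0, 16], [0, -2.4, -0.1, 3, 0, 0, 16], [0, -3.5, -0.2, 4.5, 0, 0, 16], [0, -4.7, -0.3, 6, 0, 0, 16]]}}

```text
time_s: 15.52
position: [0.5203, 0.037, 0.1563]
ee_rot: [1.318, 1.135, -1.318]
force: [3.5, 2.0, -0.1]
finger_gap: 0.0141
```

```bash
python3 st.py 0 -4.7 -.3 6 0 0
```

```text
T=0.133 t15.53 ang -98.59 r 0.0447 z 0.1563 cmdang -98.69 | Ftan(ccw) 3.12 Frad -2.46 Fz -0.14 Mz -0.007 gap 0.0141 q6 1.67 [ 0.323 -0.624 -0.007]
   Ftan from moments 3.16 Frad -2.29
```

Call:
{"method": "carry_out", "body": {"targets": [[0, -1.2, 0, 1.5, 0, 0, 16], [0, -2.4, -0.1, 3, 0, 0, 16], [0, -3.5, -0.2, 4.5, 0, 0, 16], [0, -4.7, -0.3, 6, 0, 0, 16]]}}

```text
time_s: 16.02
position: [0.5157, 0.038, 0.1563]
ee_rot: [1.394, 1.078, -1.394]
force: [3.0, 0.7, 0.4]
finger_gap: 0.0136
```

```bash
python3 st.py 0 -4.7 -.3 6 0 0
```

```text
T=0.115 t16.02 ang -104.69 r 0.0447 z 0.1563 cmdang -104.68 | Ftan(ccw) 2.76 Frad -1.43 Fz 0.41 Mz -0.008 gap 0.0136 q6 1.78 [ 0.264 -0.665 -0.008]
   Ftan from moments 3.20 Frad -2.35
```

Call:
{"method": "carry_out", "body": {"targets": [[0, -1.2, 0, 1.5, 0, 0, 16], [0, -2.4, -0.1, 3, 0, 0, 16], [0, -3.5, -0.2, 4.5, 0, 0, 16], [0, -4.7, -0.3, 6, 0, 0, 16]]}}

```text
time_s: 16.52
position: [0.5112, 0.0395, 0.1563]
ee_rot: [1.468, 1.017, -1.468]
force: [4.7, 0.5, 0.2]
finger_gap: 0.0137
```

```bash
python3 st.py 0 -4.7 -.3 6 0 0
```

```text
T=0.205 t16.52 ang -110.73 r 0.0446 z 0.1563 cmdang -110.68 | Ftan(ccw) 4.22 Frad -2.16 Fz 0.21 Mz 0.017 gap 0.0137 q6 1.88 [ 0.185 -0.696  0.017]
   Ftan from moments 3.25 Frad -2.33
```

Call:
{"method": "carry_out", "body": {"targets": [[0, -1.2, 0, 1.5, 0, 0, 16], [0, -2.4, -0.1, 3, 0, 0, 16], [0, -3.5, -0.2, 4.5, 0, 0, 16], [0, -4.7, -0.3, 6, 0, 0, 16]]}}

```text
time_s: 17.02
position: [0.5069, 0.0414, 0.1563]
ee_rot: [1.542, 0.953, -1.542]
force: [3.9, 0.9, 1.0]
finger_gap: 0.0137
```

```bash
python3 st.py 0 -4.7 -.3 6 0 0
```

```text
T=0.108 t17.02 ang -116.81 r 0.0446 z 0.1563 cmdang -116.68 | Ftan(ccw) 3.08 Frad -2.51 Fz 1.00 Mz -0.029 gap 0.0137 q6 1.99 [ 0.07  -0.651 -0.029]
   Ftan from moments 3.05 Frad -1.98
```

Call:
{"method": "carry_out", "body": {"targets": [[0, -1.2, 0, 1.5, 0, 0, 16], [0, -2.4, -0.1, 3, 0, 0, 16], [0, -3.5, -0.2, 4.5, 0, 0, 16], [0, -4.7, -0.3, 6, 0, 0, 16]]}}

```text
time_s: 17.52
position: [0.5028, 0.0437, 0.1563]
ee_rot: [1.614, 0.884, -1.614]
force: [3.4, 1.0, 0.6]
finger_gap: 0.0137
```

```bash
python3 st.py 0 -4.7 -.3 6 0 0
```

```text
T=0.120 t17.52 ang -122.90 r 0.0446 z 0.1563 cmdang -122.69 | Ftan(ccw) 2.31 Frad -2.67 Fz 0.63 Mz 0.017 gap 0.0137 q6 2.10 [ 0.063 -0.661  0.017]
   Ftan from moments 2.89 Frad -2.29
```

Call:
{"method": "carry_out", "body": {"targets": [[0, -1.2, 0, 1.5, 0, 0, 16], [0, -2.4, -0.1, 3, 0, 0, 16], [0, -3.5, -0.2, 4.5, 0, 0, 16], [0, -4.7, -0.3, 6, 0, 0, 16]]}}

```text
time_s: 18.02
position: [0.499, 0.0465, 0.1563]
ee_rot: [1.685, 0.812, -1.685]
force: [2.9, 0.1, -0.4]
finger_gap: 0.0141
```

```bash
python3 st.py 0 -4.7 -.3 6 0 0
```

```text
T=0.132 t18.02 ang -128.96 r 0.0446 z 0.1563 cmdang -128.70 | Ftan(ccw) 2.24 Frad -1.88 Fz -0.37 Mz 0.032 gap 0.0141 q6 2.21 [-0.052 -0.679  0.032]
   Ftan from moments 3.12 Frad -2.15
```

Call:
{"method": "carry_out", "body": {"targets": [[0, -1.2, 0, 1.5, 0, 0, 16], [0, -2.4, -0.1, 3, 0, 0, 16], [0, -3.5, -0.2, 4.5, 0, 0, 16], [0, -4.7, -0.3, 6, 0, 0, 16]]}}

```text
time_s: 18.52
position: [0.4955, 0.0497, 0.1563]
ee_rot: [1.755, 0.735, -1.755]
force: [2.8, -0.0, -0.4]
finger_gap: 0.0136
```

```bash
python3 st.py 0 -4.7 -.3 6 0 0
```

```text
T=0.120 t18.52 ang -135.02 r 0.0445 z 0.1563 cmdang -134.72 | Ftan(ccw) 2.01 Frad -1.96 Fz -0.38 Mz 0.031 gap 0.0136 q6 2.32 [-0.184 -0.701  0.031]
   Ftan from moments 3.47 Frad -2.03
```

Call:
{"method": "carry_out", "body": {"targets": [[0, -1.2, 0, 1.5, 0, 0, 16], [0, -2.4, -0.1, 3, 0, 0, 16]]}}

```text
time_s: 18.77
position: [0.4938, 0.0514, 0.1563]
ee_rot: [1.789, 0.694, -1.789]
force: [3.0, -0.7, 0.8]
finger_gap: 0.0141
```

```bash
python3 st.py 0 -2.4 -.1 3 0 0
```

```text
T=0.057 t18.77 ang -138.12 r 0.0446 z 0.1563 cmdang -137.79 | Ftan(ccw) 2.54 Frad -1.80 Fz 0.78 Mz -0.056 gap 0.0141 q6 2.38 [-0.116 -0.696 -0.056]
   Ftan from moments 3.06 Frad -2.45
```

Call:
{"method": "carry_out", "body": {"targets": [[0, -1.2, 0, 1.5, 0, 0, 16], [0, -2.4, -0.1, 3, 0, 0, 16]]}}

```text
time_s: 19.02
position: [0.4923, 0.0533, 0.1563]
ee_rot: [1.823, 0.653, -1.823]
force: [2.9, -0.7, -0.7]
finger_gap: 0.0137
```

```bash
python3 st.py 0 -2.4 -.1 3 0 0
```

```text
T=0.111 t19.02 ang -141.21 r 0.0446 z 0.1563 cmdang -140.86 | Ftan(ccw) 2.36 Frad -1.88 Fz -0.69 Mz 0.006 gap 0.0137 q6 2.43 [-0.119 -0.604  0.006]
   Ftan from moments 2.62 Frad -2.20
```

Call:
{"method": "carry_out", "body": {"targets": [[0, -1.2, 0, 1.5, 0, 0, 16], [0, -2.4, -0.1, 3, 0, 0, 16], [0, -3.2, -0.1, 4, 0, 0, 16]]}}

```text
time_s: 19.4
position: [0.4903, 0.0559, 0.1563]
ee_rot: [1.867, 0.597, -1.867]
force: [3.2, -0.1, -0.6]
finger_gap: 0.0136
```

```bash
python3 st.py 0 -3.2 -.1 4 0 0
```

```text
T=0.124 t19.40 ang -145.39 r 0.0446 z 0.1563 cmdang -144.96 | Ftan(ccw) 1.96 Frad -2.59 Fz -0.65 Mz 0.036 gap 0.0136 q6 2.51 [-0.126 -0.614  0.036]
   Ftan from moments 2.51 Frad -2.41
```

Call:
{"method": "carry_out", "body": {"targets": [[0, -1.2, 0, 1.5, 0, 0, 16], [0, -2.4, -0.1, 3, 0, 0, 16], [0, -3.2, -0.1, 4, 0, 0, 16]]}}

```text
time_s: 19.77
position: [0.4885, 0.0585, 0.1563]
ee_rot: [1.911, 0.538, -1.911]
force: [3.1, -1.3, -0.0]
finger_gap: 0.0138
```

```bash
python3 st.py 0 -3.2 -.1 4 0 0
```

```text
T=0.099 t19.77 ang -149.49 r 0.0447 z 0.1563 cmdang -149.05 | Ftan(ccw) 2.74 Frad -2.02 Fz -0.02 Mz -0.023 gap 0.0138 q6 2.58 [-0.256 -0.634 -0.023]
   Ftan from moments 3.01 Frad -2.31
```

Call:
{"method": "carry_out", "body": {"targets": [[0, -1.2, 0, 1.5, 0, 0, 16], [0, -2.4, -0.1, 3, 0, 0, 16], [0, -3.2, -0.1, 4, 0, 0, 16]]}}

```text
time_s: 20.15
position: [0.4873, 0.0609, 0.1563]
ee_rot: [1.954, 0.476, -1.953]
force: [4.6, -4.0, -1.4]
finger_gap: 0.0139
```

```bash
python3 st.py 0 -3.2 -.1 4 0 0
```

```text
T=0.238 t20.15 ang -152.96 r 0.0446 z 0.1563 cmdang -153.13 | Ftan(ccw) 5.64 Frad -2.28 Fz -1.44 Mz -0.013 gap 0.0139 q6 2.66 [-0.594 -0.939 -0.013]
   Ftan from moments 5.31 Frad -3.15
```

Call:
{"method": "carry_out", "body": {"targets": [[0, -0.2, 0, 0.2, 0, 0, 16], [0, -0.4, 0, 0.5, 0, 0, 16]]}}

```text
time_s: 20.4
position: [0.4872, 0.0611, 0.1563]
ee_rot: [1.959, 0.468, -1.958]
force: [4.9, -4.0, -1.4]
finger_gap: 0.0139
```

```bash
python3 st.py 0 -.4 0 .5 0 0
```

```text
T=0.285 t20.40 ang -153.22 r 0.0446 z 0.1563 cmdang -153.64 | Ftan(ccw) 5.81 Frad -2.59 Fz -1.42 Mz 0.027 gap 0.0139 q6 2.67 [-0.677 -0.906  0.027]
   Ftan from moments 5.63 Frad -2.80
```

```bash
python3 - <<'E'
from h import *
from rig import ctrl
d=ctrl.read_camera("wrist"); cv2.imwrite("pics/w5.png",d["frame"])
d=ctrl.read_camera("scene"); cv2.imwrite("pics/s5.png",cv2.resize(d["frame"][130:270,250:400],None,fx=5,fy=4.2,interpolation=2)[:600])
E
python3 st.py
```

```text
T=0.245 t20.50 ang -153.24 r 0.0446 z 0.1563 cmdang -153.64 | Ftan(ccw) 5.31 Frad -2.91 Fz -1.21 Mz 0.009 gap 0.0138 q6 2.67 [-0.633 -0.806  0.009]
   Ftan from moments 5.16 Frad -2.41
```

View pics/w5.png

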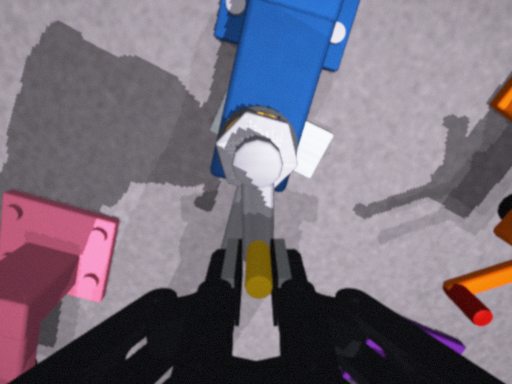

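View pics/s5.png

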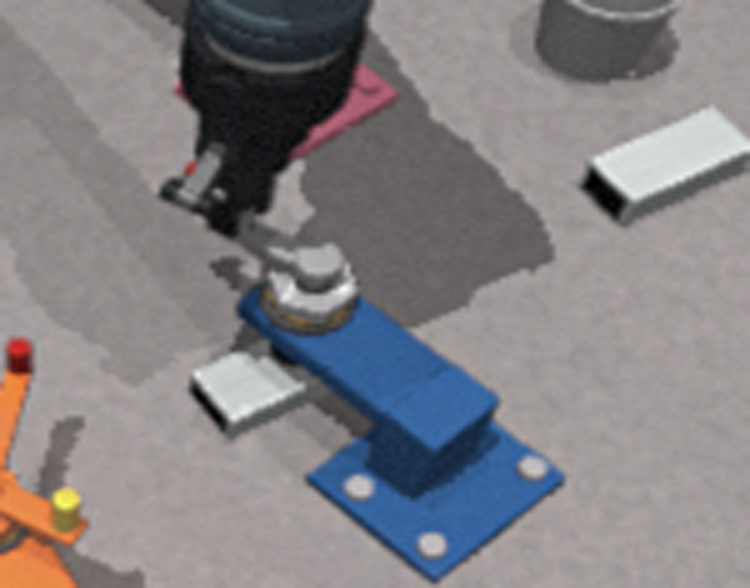

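The yellow pin is caged at (258,270) and the foot looks to be on the piece, at (285,350) in the scene crop. The push rose faster than the text says, so I back off a little and approach again more finely to confirm.

```bash
python3 - <<'E'
from h import *
print(arc((.527,.0812),[1,2,3,4,5,6,7,8])); print(arc((.527,.0812),[-1,-2,-3,-4]))
E
```

```text
[[-0.0, 0.8, 0.0, -1, 0, 0], [-0.0, 1.6, -0.0, -2, 0, 0], [-0.0, 2.4, -0.0, -3, 0, 0], [-0.0, 3.1, -0.1, -4, 0, 0], [-0.0, 3.9, -0.1, -5, 0, 0], [-0.0, 4.7, -0.2, -6, 0, 0], [-0.0, 5.5, -0.3, -7, 0, 0], [-0.0, 6.3, -0.4, -8, 0, 0]]
[[0.0, -0.8, -0.0, 1, 0, 0], [0.0, -1.6, -0.0, 2, 0, 0], [0.0, -2.4, -0.1, 3, 0, 0], [0.0, -3.1, -0.1, 4, 0, 0]]
```

Call:
{"method": "carry_out", "body": {"targets": [[0, 0.8, 0, -1, 0, 0, 16], [0, 1.6, 0, -2, 0, 0, 16], [0, 2.4, -0.1, -3, 0, 0, 16], [0, 3.2, -0.1, -4, 0, 0, 16]]}}

```text
time_s: 21.0
position: [0.4874, 0.0591, 0.1559]
ee_rot: [1.913, 0.534, -1.917]
force: [-0.1, 0.0, 0.0]
finger_gap: 0.0139
```

```bash
python3 st.py 0 3.2 -.1 -4 0 0
```

```text
T=0.009 t21.00 ang -150.78 r 0.0453 z 0.1559 cmdang -149.56 | Ftan(ccw) -0.09 Frad 0.12 Fz 0.04 Mz 0.013 gap 0.0139 q6 2.59 [0.027 0.006 0.013]
   Ftan from moments -0.14 Frad -0.05
```

Call:
{"method": "carry_out", "body": {"targets": [[0, 0.8, 0, -1, 0, 0, 16], [0, 1.6, 0, -2, 0, 0, 16]]}}

```text
time_s: 21.25
position: [0.4883, 0.0577, 0.1559]
ee_rot: [1.892, 0.564, -1.895]
force: [-2.4, 1.7, -0.0]
finger_gap: 0.0135
```

```bash
python3 st.py 0 1.6 0 -2 0 0
```

```text
T=-0.074 t21.25 ang -148.77 r 0.0453 z 0.1559 cmdang -147.52 | Ftan(ccw) -2.64 Frad 1.15 Fz -0.04 Mz 0.046 gap 0.0135 q6 2.55 [0.247 0.372 0.046]
   Ftan from moments -2.24 Frad 1.05
```

Call:
{"method": "carry_out", "body": {"targets": [[0, 0.8, 0, -1, 0, 0, 16], [0, 1.6, 0, -2, 0, 0, 16], [0, 2.4, -0.1, -3, 0, 0, 16], [0, 3.2, -0.1, -4, 0, 0, 16]]}}

```text
time_s: 21.75
position: [0.4903, 0.0548, 0.1559]
ee_rot: [1.848, 0.621, -1.851]
force: [-4.4, 1.1, -0.2]
finger_gap: 0.0139
```

```bash
python3 st.py 0 3.2 -.1 -4 0 0
```

```text
T=-0.183 t21.75 ang -144.28 r 0.0452 z 0.1559 cmdang -143.43 | Ftan(ccw) -3.43 Frad 2.93 Fz -0.23 Mz -0.028 gap 0.0139 q6 2.48 [ 0.251  0.836 -0.028]
   Ftan from moments -3.85 Frad 2.96
```

Call:
{"method": "carry_out", "body": {"targets": [[0, 0.8, 0, -1, 0, 0, 16], [0, 1.6, 0, -2, 0, 0, 16], [0, 2.4, -0.1, -3, 0, 0, 16]]}}

```text
time_s: 22.12
position: [0.4925, 0.0529, 0.1562]
ee_rot: [1.815, 0.663, -1.816]
force: [-4.7, 2.0, -0.5]
finger_gap: 0.0141
```

```bash
python3 st.py 0 2.4 -.1 -3 0 0
```

```text
T=-0.183 t22.12 ang -140.56 r 0.0446 z 0.1562 cmdang -140.37 | Ftan(ccw) -4.58 Frad 2.36 Fz -0.47 Mz 0.021 gap 0.0141 q6 2.42 [0.241 0.771 0.021]
   Ftan from moments -3.76 Frad 2.46
```

Call:
{"method": "carry_out", "body": {"targets": [[0, -0.8, 0, 1, 0, 0, 16], [0, -1.6, 0, 2, 0, 0, 16], [0, -2.4, -0.1, 3, 0, 0, 16], [0, -3.2, -0.1, 4, 0, 0, 16]]}}

```text
time_s: 22.62
position: [0.4922, 0.055, 0.157]
ee_rot: [1.864, 0.602, -1.858]
force: [3.4, -2.4, -0.3]
finger_gap: 0.0137
```

```bash
python3 st.py 0 -3.2 -.1 4 0 0
```

```text
T=0.167 t22.62 ang -143.02 r 0.0435 z 0.1570 cmdang -144.46 | Ftan(ccw) 3.89 Frad -1.26 Fz -0.35 Mz -0.003 gap 0.0137 q6 2.50 [-0.319 -0.571 -0.003]
   Ftan from moments 3.32 Frad -1.47
```

Call:
{"method": "carry_out", "body": {"targets": [[0, -0.4, 0, 0.5, 0, 0, 16], [0, -0.8, 0, 1, 0, 0, 16], [0, -1.2, 0, 1.5, 0, 0, 16]]}}

```text
time_s: 23.0
position: [0.4905, 0.0563, 0.1567]
ee_rot: [1.879, 0.582, -1.876]
force: [2.4, -2.0, 1.5]
finger_gap: 0.0133
```

```bash
python3 st.py 0 -1.2 0 1.5 0 0
```

```text
T=0.124 t23.00 ang -145.72 r 0.0441 z 0.1567 cmdang -145.99 | Ftan(ccw) 2.99 Frad -0.81 Fz 1.46 Mz -0.008 gap 0.0133 q6 2.53 [-0.289 -0.523 -0.008]
   Ftan from moments 2.96 Frad -1.50
```

Call:
{"method": "carry_out", "body": {"targets": [[0, -0.4, 0, 0.5, 0, 0, 16], [0, -0.8, 0, 1, 0, 0, 16], [0, -1.2, 0, 1.5, 0, 0, 16]]}}

```text
time_s: 23.38
position: [0.4892, 0.0574, 0.1563]
ee_rot: [1.894, 0.561, -1.894]
force: [2.5, -1.4, 2.0]
finger_gap: 0.0136
```

```bash
python3 st.py 0 -1.2 0 1.5 0 0
```

```text
T=0.099 t23.38 ang -147.82 r 0.0447 z 0.1563 cmdang -147.52 | Ftan(ccw) 2.50 Frad -1.34 Fz 1.95 Mz -0.012 gap 0.0136 q6 2.55 [-0.331 -0.494 -0.012]
   Ftan from moments 3.02 Frad -1.35
```

Call:
{"method": "carry_out", "body": {"targets": [[0, -0.4, 0, 0.5, 0, 0, 16], [0, -0.8, 0, 1, 0, 0, 16], [0, -1.2, 0, 1.5, 0, 0, 16]]}}

```text
time_s: 23.75
position: [0.4885, 0.0584, 0.1562]
ee_rot: [1.91, 0.539, -1.911]
force: [2.8, -1.5, 0.6]
finger_gap: 0.0135
```

```bash
python3 st.py 0 -1.2 0 1.5 0 0
```

```text
T=0.112 t23.75 ang -149.41 r 0.0447 z 0.1562 cmdang -149.05 | Ftan(ccw) 2.69 Frad -1.61 Fz 0.62 Mz -0.009 gap 0.0135 q6 2.58 [-0.285 -0.526 -0.009]
   Ftan from moments 2.85 Frad -1.71
```

Call:
{"method": "carry_out", "body": {"targets": [[0, -0.4, 0, 0.5, 0, 0, 16], [0, -0.8, 0, 1, 0, 0, 16]]}}

```text
time_s: 24.0
position: [0.4882, 0.0591, 0.1563]
ee_rot: [1.921, 0.524, -1.921]
force: [3.5, -3.0, 0.9]
finger_gap: 0.0135
```

```bash
python3 st.py 0 -.8 0 1 0 0
```

```text
T=0.233 t24.00 ang -150.36 r 0.0447 z 0.1563 cmdang -150.07 | Ftan(ccw) 4.35 Frad -1.58 Fz 0.94 Mz 0.039 gap 0.0135 q6 2.60 [-0.445 -0.55   0.039]
   Ftan from moments 3.66 Frad -1.43
```

Call:
{"method": "carry_out", "body": {"targets": [[0, -0.4, 0, 0.5, 0, 0, 16], [0, -0.8, 0, 1, 0, 0, 16]]}}

```text
time_s: 24.25
position: [0.4879, 0.0597, 0.1563]
ee_rot: [1.932, 0.508, -1.932]
force: [3.7, -2.8, 0.5]
finger_gap: 0.0139
```

```bash
python3 st.py 0 -.8 0 1 0 0
```

```text
T=0.213 t24.25 ang -151.21 r 0.0446 z 0.1563 cmdang -151.08 | Ftan(ccw) 4.25 Frad -1.92 Fz 0.50 Mz 0.023 gap 0.0139 q6 2.62 [-0.478 -0.671  0.023]
   Ftan from moments 4.12 Frad -1.98
```

Call:
{"method": "carry_out", "body": {"targets": [[0, -0.4, 0, 0.5, 0, 0, 16], [0, -0.8, 0, 1, 0, 0, 16]]}}

```text
time_s: 24.5
position: [0.4875, 0.0604, 0.1563]
ee_rot: [1.943, 0.493, -1.942]
force: [4.2, -3.4, 0.9]
finger_gap: 0.0137
```

```bash
python3 st.py 0 -.8 0 1 0 0
```

```text
T=0.204 t24.50 ang -152.18 r 0.0447 z 0.1563 cmdang -152.10 | Ftan(ccw) 5.01 Frad -2.13 Fz 0.91 Mz -0.019 gap 0.0137 q6 2.64 [-0.646 -0.77  -0.019]
   Ftan from moments 5.17 Frad -2.11
```

Call:
{"method": "carry_out", "body": {"targets": [[0, -0.4, 0, 0.5, 0, 0, 16], [0, -0.8, 0, 1, 0, 0, 16]]}}

```text
time_s: 24.75
position: [0.4872, 0.061, 0.1563]
ee_rot: [1.954, 0.477, -1.953]
force: [4.9, -3.6, -0.8]
finger_gap: 0.0136
```

```bash
python3 st.py 0 -.8 0 1 0 0
```

```text
T=0.277 t24.75 ang -153.02 r 0.0446 z 0.1563 cmdang -153.12 | Ftan(ccw) 5.43 Frad -2.73 Fz -0.81 Mz 0.035 gap 0.0136 q6 2.66 [-0.726 -0.801  0.035]
   Ftan from moments 5.62 Frad -2.14
```

The re-approach gave the same result: the push is flat at 2.9 N until -149.5°, then climbs evenly to 5.5 N at -153°. The foot is bearing with roughly 15–30 N, so I release the crank here.

Call:
{"method": "carry_out", "body": {"targets": [[0, 0.5, 0, 0, 0, 0, 16], [0, 0.9, 0, 0, 0, 0, 20], [0, 0.9, 0, 0, 0, 0, 35], [0, 0.9, 0, 0, 0, 0, 35], [-20, 0.9, 0, 0, 0, 0, 35], [-50, 0.9, 0, 0, 0, 0, 40], [-84, 0.9, 0, 0, 0, 0, 40], [-84, 0.9, 0, 0, 0, 0, 40]]}}

```text
time_s: 25.75
position: [0.4889, 0.0606, 0.2428]
ee_rot: [1.958, 0.478, -1.948]
force: [-0.1, 0.4, -0.1]
finger_gap: 0.0342
```

```bash
python3 - <<'E'
from h import *
from rig import ctrl
sent([-84,.9,0,0,0,0])
o=ctrl.observe(); d=ctrl.read_camera("wrist"); cv2.imwrite("pics/w6.png",d["frame"]);T=wT(o,d)
print(o["position"],load()[0],o["force"].round(2),o["qpos"].round(2),o["time_s"])
B=blobs(d["frame"],"yel",(0,0,512,384),20)[0]; print(B,blobs(d["frame"],"red",(0,0,512,384),20)[0])
p0,r=load(); M=r.as_matrix(); psi=np.degrees(np.arctan2(M[1,1],M[0,1])); print("psi",psi)
print(row([.44,.066,.24],np.radians(102)))
E
```

```text
[0.48894841 0.06060955 0.24281589] [0.48725448 0.0600446  0.24      ] [-0.12  0.4  -0.06] [-0.01  0.21 -0.17  1.19  0.    2.66] 25.75
[(array([255.4, 206.3]), [248, 192, 16, 29, 400])] [(array([227.1, 238.6]), [220, 230, 15, 16, 157]), (array([407.6, 247.2]), [401, 233, 14, 22, 152])]
psi -62.45724555776043
[0.0, -27.1, 39.1, -164.5, 0.0, 0.0]
```

View pics/w6.png

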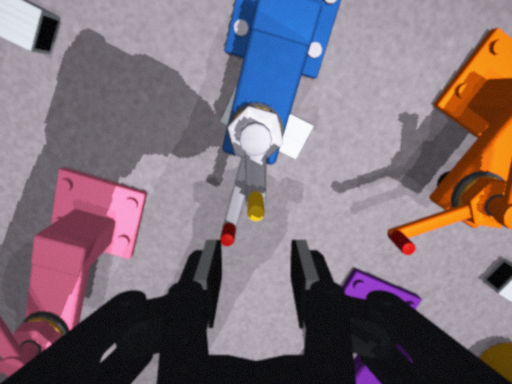

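The red pin is at (227,238) and the yellow at (255,212). The crank is free and has not moved.

```bash
python3 - <<'E'
from h import *
from rig import ctrl
o=ctrl.observe();d=ctrl.read_camera("wrist");T=wT(o,d)
C=np.array([.527,.0812])
for n,uv,z in [("yel",(255.5,213.5),.166),("red",(227.3,239),.132)]:
    x=onz(ray(d,uv,T),z); e=x[:2]-C; print(n,x.round(4),np.linalg.norm(e).round(4),np.degrees(np.arctan2(e[1],e[0])).round(1))
print(o["position"])
E
```

```text
yel [0.4879 0.0614 0.166 ] 0.0438 -153.1
red [0.446  0.0649 0.132 ] 0.0826 -168.6
[0.48800666 0.0605365  0.24112277]
```

Call:
{"method": "carry_out", "body": {"targets": [[0, -3, 4, -10, 0, 0, 40], [0, -6, 8, -20, 0, 0, 40], [0, -9, 12, -30, 0, 0, 40], [0, -12, 16, -40, 0, 0, 40], [0, -15, 20, -50, 0, 0, 40], [0, -18, 25, -60, 0, 0, 40], [0, -20, 30, -70, 0, 0, 40], [0, -22, 33, -80, 0, 0, 40]]}}

```text
time_s: 26.85
position: [0.4464, 0.0647, 0.2385]
ee_rot: [0.975, 1.344, -0.979]
force: [0.3, -0.5, -0.3]
finger_gap: 0.0339
```

```bash
python3 - <<'E'
from h import *
sent([0,-22,33,-80,0,0]); print(row([.44,.066,.24],np.radians(102)),load()[0])
E
```

```text
[0.0, -6.9, -4.0, -84.5, 0.0, 0.0] [0.44782147 0.06429171 0.24      ]
```

```bash
python3 - <<'E'
from h import *
print(row([.4440,.0645,.24],np.radians(101.5)))
E
```

```text
[0.0, -3.6, -1.4, -84.0, 0.0, 0.0]
```

Call:
{"method": "carry_out", "body": {"targets": [[0, 0, -2, -10.5, 0, 0, 40], [0, -1, -3, -21, 0, 0, 40], [0, -2, -3, -31.5, 0, 0, 40], [0, -3, -3, -42, 0, 0, 40], [0, -3, -3, -52.5, 0, 0, 40], [0, -3, -3, -63, 0, 0, 40], [0, -3, -3, -73.5, 0, 0, 40], [0, -3, -3, -84, 0, 0, 40]]}}

```text
time_s: 27.85
position: [0.4429, 0.0667, 0.2386]
ee_rot: [-0.163, 1.568, 0.163]
force: [-0.0, 0.3, 0.3]
finger_gap: 0.0345
```

```bash
python3 - <<'E'
from h import *
from rig import ctrl
sent([0,-3,-3,-84,0,0])
o=ctrl.observe();d=ctrl.read_camera("wrist");T=wT(o,d); cv2.imwrite("pics/w7.png",d["frame"])
print(o["position"],load()[0],o["qpos"].round(2),o["time_s"])
C=np.array([.527,.0812]);B=blobs(d["frame"],"red",(150,50,350,384),20)[0];print(B)
for b in B:
  x=onz(ray(d,b[0],T),.131); e=x[:2]-C; print(x.round(4),np.linalg.norm(e).round(4),np.degrees(np.arctan2(e[1],e[0])).round(1))
print(row([.4440,.0645,.128],np.radians(101.5)))
E
```

```text
[0.44290386 0.06667459 0.23856407] [0.44405674 0.06624794 0.24      ] [ 0.01  0.13 -0.28  1.17  0.   -0.2 ] 27.85
[(array([251.8, 199. ]), [245, 192, 14, 14, 146])]
[0.4439 0.0643 0.131 ] 0.0848 -168.5
[112.0, -1.7, -0.4, 0.0, 0.0, 0.0]
```

View pics/w7.png

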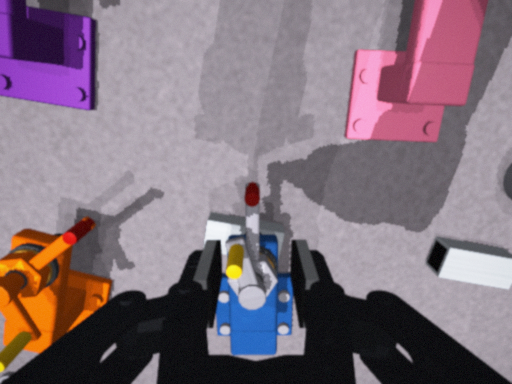

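Call:
{"method": "carry_out", "body": {"targets": [[20, -1.8, -0.4, 0, 0, 0, 40], [45, -1.8, -0.4, 0, 0, 0, 40], [70, -1.8, -0.4, 0, 0, 0, 40], [95, -1.8, -0.4, 0, 0, 0, 40], [108, -1.8, -0.4, 0, 0, 0, 35], [112, -1.8, -0.4, 0, 0, 0, 25], [112, -1.8, -0.4, 0, 0, 0, 17]]}}

```text
time_s: 28.78
position: [0.4442, 0.0648, 0.1284]
ee_rot: [-0.158, 1.565, 0.158]
force: [-0.2, 0.3, 1.0]
finger_gap: 0.0143
```

```bash
python3 st.py 112 -1.8 -.4 0 0 0; python3 - <<'E'
from h import *
from rig import ctrl
d=ctrl.read_camera("wrist"); cv2.imwrite("pics/w8.png",d["frame"])
for r in arc((.527,.0812),[-4,-8,-12,-16,-20,-24]): print(r)
for r in arc((.527,.0812),[-1,-2,-3,-4]): print(r)
E
```

```text
T=-0.097 t28.77 ang -168.79 r 0.0844 z 0.1284 cmdang -168.56 | Ftan(ccw) -0.35 Frad 0.18 Fz 1.04 Mz -0.067 gap 0.0143 q6 -0.20 [-0.018 -0.025 -0.067]
   Ftan from moments 0.13 Frad -0.12
[0.0, 5.9, 0.2, 4, 0, 0]
[0.0, 11.8, 0.8, 8, 0, 0]
[0.0, 17.6, 1.9, 12, 0, 0]
[0.0, 23.3, 3.3, 16, 0, 0]
[0.0, 28.9, 5.2, 20, 0, 0]
[0.0, 34.4, 7.4, 24, 0, 0]
[0.0, 1.5, 0.0, 1, 0, 0]
[0.0, 3.0, 0.1, 2, 0, 0]
[0.0, 4.4, 0.1, 3, 0, 0]
[0.0, 5.9, 0.2, 4, 0, 0]
```

View pics/w8.png

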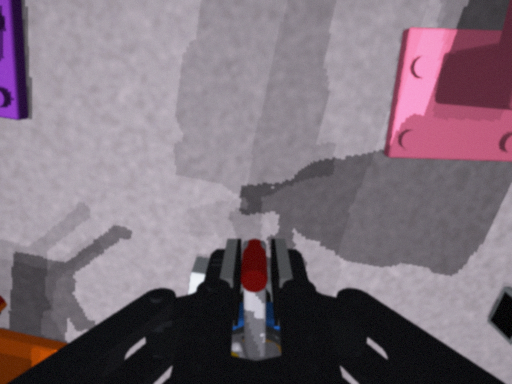

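The red pin is caged at (254,265). I wind clockwise.

Call:
{"method": "carry_out", "body": {"targets": [[0, 5.9, 0.2, 4, 0, 0, 17], [0, 11.8, 0.8, 8, 0, 0, 17], [0, 17.6, 1.9, 12, 0, 0, 17], [0, 23.3, 3.3, 16, 0, 0, 17], [0, 28.9, 5.2, 20, 0, 0, 17], [0, 34.4, 7.4, 24, 0, 0, 17]]}}

```text
time_s: 29.58
position: [0.4451, 0.0984, 0.129]
ee_rot: [0.17, 1.562, -0.177]
force: [0.8, -5.7, -0.0]
finger_gap: 0.0141
```

```bash
python3 st.py 0 34.4 7.4 24 0 0
```

```text
T=0.469 t29.57 ang 168.12 r 0.0837 z 0.1290 cmdang 167.45 | Ftan(ccw) 5.38 Frad -1.95 Fz -0.03 Mz 0.019 gap 0.0141 q6 0.30 [-1.121 -0.082  0.019]
   Ftan from moments 6.00 Frad -1.73
```

Call:
{"method": "carry_out", "body": {"targets": [[0, 1.5, 0, 1, 0, 0, 17], [0, 3, 0.1, 2, 0, 0, 17], [0, 4.4, 0.1, 3, 0, 0, 17], [0, 5.9, 0.2, 4, 0, 0, 17]]}}

```text
time_s: 30.08
position: [0.4465, 0.1043, 0.129]
ee_rot: [0.223, 1.557, -0.229]
force: [-0.9, -5.8, 0.5]
finger_gap: 0.0146
```

```bash
python3 st.py 0 5.9 .2 4 0 0
```

```text
T=0.490 t30.07 ang 163.99 r 0.0838 z 0.1290 cmdang 163.45 | Ftan(ccw) 5.81 Frad -0.69 Fz 0.47 Mz 0.003 gap 0.0146 q6 0.38 [-1.141  0.011  0.003]
   Ftan from moments 6.11 Frad -1.69
```

Call:
{"method": "carry_out", "body": {"targets": [[0, 1.5, 0, 1, 0, 0, 17], [0, 3, 0.1, 2, 0, 0, 17], [0, 4.4, 0.1, 3, 0, 0, 17], [0, 5.9, 0.2, 4, 0, 0, 17]]}}

```text
time_s: 30.58
position: [0.4483, 0.1099, 0.129]
ee_rot: [0.278, 1.551, -0.283]
force: [-0.7, -5.1, 0.6]
finger_gap: 0.0145
```

```bash
python3 st.py 0 5.9 .2 4 0 0
```

```text
T=0.392 t30.57 ang 159.98 r 0.0838 z 0.1290 cmdang 159.46 | Ftan(ccw) 4.99 Frad -1.07 Fz 0.55 Mz -0.026 gap 0.0145 q6 0.46 [-1.099  0.056 -0.026]
   Ftan from moments 5.84 Frad -1.80
```

Call:
{"method": "carry_out", "body": {"targets": [[0, 1.5, 0, 1, 0, 0, 17], [0, 3, 0.1, 2, 0, 0, 17], [0, 4.4, 0.1, 3, 0, 0, 17], [0, 5.9, 0.2, 4, 0, 0, 17]]}}

```text
time_s: 31.08
position: [0.4504, 0.1153, 0.129]
ee_rot: [0.333, 1.543, -0.338]
force: [0.4, -6.3, 1.2]
finger_gap: 0.0148
```

```bash
python3 st.py 0 5.9 .2 4 0 0
```

```text
T=0.506 t31.07 ang 155.98 r 0.0838 z 0.1290 cmdang 155.46 | Ftan(ccw) 5.53 Frad -2.95 Fz 1.23 Mz 0.042 gap 0.0148 q6 0.54 [-1.079  0.121  0.042]
   Ftan from moments 5.75 Frad -1.83
```

Call:
{"method": "carry_out", "body": {"targets": [[0, 1.5, 0, 1, 0, 0, 17], [0, 3, 0.1, 2, 0, 0, 17], [0, 4.4, 0.1, 3, 0, 0, 17], [0, 5.9, 0.2, 4, 0, 0, 17]]}}

```text
time_s: 31.58
position: [0.4529, 0.1206, 0.129]
ee_rot: [0.387, 1.534, -0.393]
force: [-1.4, -6.1, 1.3]
finger_gap: 0.0146
```

```bash
python3 st.py 0 5.9 .2 4 0 0
```

```text
T=0.507 t31.57 ang 152.00 r 0.0839 z 0.1290 cmdang 151.47 | Ftan(ccw) 6.05 Frad -1.67 Fz 1.26 Mz -0.001 gap 0.0146 q6 0.62 [-1.121e+00  2.010e-01 -1.000e-03]
   Ftan from moments 6.02 Frad -1.94
```

Call:
{"method": "carry_out", "body": {"targets": [[0, 1.5, 0, 1, 0, 0, 17], [0, 3, 0.1, 2, 0, 0, 17], [0, 4.4, 0.1, 3, 0, 0, 17], [0, 5.9, 0.2, 4, 0, 0, 17]]}}

```text
time_s: 32.08
position: [0.4558, 0.1255, 0.1289]
ee_rot: [0.442, 1.523, -0.447]
force: [-1.4, -6.2, 2.1]
finger_gap: 0.0148
```

```bash
python3 st.py 0 5.9 .2 4 0 0
```

```text
T=0.518 t32.08 ang 148.11 r 0.0839 z 0.1289 cmdang 147.47 | Ftan(ccw) 5.99 Frad -2.11 Fz 2.12 Mz 0.016 gap 0.0148 q6 0.70 [-1.219  0.29   0.016]
   Ftan from moments 6.60 Frad -2.21
```

Call:
{"method": "carry_out", "body": {"targets": [[0, 1.5, 0, 1, 0, 0, 17], [0, 3, 0.1, 2, 0, 0, 17], [0, 4.4, 0.1, 3, 0, 0, 17], [0, 5.9, 0.2, 4, 0, 0, 17]]}}

```text
time_s: 32.58
position: [0.4589, 0.1302, 0.1289]
ee_rot: [0.496, 1.511, -0.502]
force: [-2.4, -6.9, 1.6]
finger_gap: 0.0146
```

```bash
python3 st.py 0 5.9 .2 4 0 0
```

```text
T=0.549 t32.58 ang 144.26 r 0.0840 z 0.1289 cmdang 143.48 | Ftan(ccw) 7.00 Frad -2.09 Fz 1.58 Mz -0.038 gap 0.0146 q6 0.78 [-1.341  0.418 -0.038]
   Ftan from moments 7.40 Frad -2.46
```

Call:
{"method": "carry_out", "body": {"targets": [[0, 1.5, 0, 1, 0, 0, 17], [0, 3, 0.1, 2, 0, 0, 17], [0, 4.4, 0.1, 3, 0, 0, 17], [0, 5.9, 0.2, 4, 0, 0, 17]]}}

```text
time_s: 33.08
position: [0.4622, 0.1346, 0.1289]
ee_rot: [0.549, 1.498, -0.557]
force: [-2.7, -7.5, 3.2]
finger_gap: 0.0144
```

```bash
python3 st.py 0 5.9 .2 4 0 0
```

```text
T=0.640 t33.08 ang 140.49 r 0.0840 z 0.1289 cmdang 139.48 | Ftan(ccw) 7.54 Frad -2.67 Fz 3.18 Mz 0.006 gap 0.0144 q6 0.86 [-1.45   0.517  0.006]
   Ftan from moments 8.05 Frad -2.91
```

Call:
{"method": "carry_out", "body": {"targets": [[0, 1.5, 0, 1, 0, 0, 17], [0, 3, 0.1, 2, 0, 0, 17], [0, 4.4, 0.1, 3, 0, 0, 17]]}}

```text
time_s: 33.45
position: [0.4649, 0.1378, 0.1289]
ee_rot: [0.59, 1.487, -0.598]
force: [-3.4, -7.4, 3.7]
finger_gap: 0.0144
```

```bash
python3 st.py 0 4.4 .1 3 0 0
```

```text
T=0.682 t33.45 ang 137.67 r 0.0840 z 0.1289 cmdang 136.51 | Ftan(ccw) 7.73 Frad -2.50 Fz 3.69 Mz 0.032 gap 0.0144 q6 0.92 [-1.54   0.621  0.032]
   Ftan from moments 8.65 Frad -3.21
```

Call:
{"method": "carry_out", "body": {"targets": [[0, 1.5, 0, 1, 0, 0, 17], [0, 3, 0.1, 2, 0, 0, 17], [0, 4.4, 0.1, 3, 0, 0, 17], [0, 5.9, 0.2, 4, 0, 0, 17]]}}

```text
time_s: 33.95
position: [0.4687, 0.1417, 0.1288]
ee_rot: [0.643, 1.471, -0.653]
force: [-4.3, -8.3, 4.6]
finger_gap: 0.0146
```

```bash
python3 st.py 0 5.9 .2 4 0 0
```

```text
T=0.768 t33.95 ang 133.93 r 0.0840 z 0.1288 cmdang 132.52 | Ftan(ccw) 8.83 Frad -3.01 Fz 4.56 Mz 0.027 gap 0.0146 q6 1.00 [-1.657  0.811  0.027]
   Ftan from moments 9.63 Frad -3.50
```

Call:
{"method": "carry_out", "body": {"targets": [[0, 0.8, 0, 0.5, 0, 0, 17], [0, 1.5, 0, 1, 0, 0, 17]]}}

```text
time_s: 34.2
position: [0.4697, 0.1427, 0.1288]
ee_rot: [0.656, 1.467, -0.666]
force: [-4.3, -8.4, 5.7]
finger_gap: 0.0146
```

```bash
python3 st.py 0 1.5 0 1 0 0
```

```text
T=0.737 t34.20 ang 133.00 r 0.0841 z 0.1288 cmdang 131.50 | Ftan(ccw) 8.90 Frad -3.17 Fz 5.71 Mz -0.011 gap 0.0146 q6 1.02 [-1.741  0.925 -0.011]
   Ftan from moments 10.36 Frad -3.57
```

Call:
{"method": "carry_out", "body": {"targets": [[0, -1.5, 0, 0, 0, 0, 17], [0, -1.5, 0, 0, 0, 0, 20], [0, -1.5, 0, 0, 0, 0, 38], [0, -1.5, 0, 0, 0, 0, 40], [-20, -1.5, 0, 0, 0, 0, 40], [-55, -1.5, 0, 0, 0, 0, 40], [-110, -1.5, 0, 0, 0, 0, 40], [-112, -1.5, 0, 0, 0, 0, 40]]}}

```text
time_s: 35.2
position: [0.4728, 0.1449, 0.2447]
ee_rot: [0.664, 1.461, -0.655]
force: [0.5, 0.0, -0.3]
finger_gap: 0.0344
```

```bash
python3 - <<'E'
from h import *
from rig import ctrl
sent([-112,-1.5,0,0,0,0])
o=ctrl.observe();d=ctrl.read_camera("wrist");T=wT(o,d); cv2.imwrite("pics/w9.png",d["frame"])
print(o["position"],load()[0],o["force"].round(2),o["time_s"])
C=np.array([.527,.0812])
for c,z in(("red",.131),("yel",.16)):
 for b in blobs(d["frame"],c,(150,50,350,384),20)[0]:
  x=onz(ray(d,b[0],T),z); e=x[:2]-C; print(c,b,x.round(4),np.linalg.norm(e).round(4),np.degrees(np.arctan2(e[1],e[0])).round(1))
d=ctrl.read_camera("scene"); cv2.imwrite("pics/s9.png",cv2.resize(d["frame"][130:270,250:400],None,fx=5,fy=4.2,interpolation=2)[:600])
E
```

```text
[0.47283035 0.14485233 0.24472681] [0.46970342 0.14369173 0.24      ] [ 0.46  0.01 -0.33] 35.2
red (array([247.5, 192.3]), [241, 186, 15, 14, 164]) [0.4671 0.1429 0.131 ] 0.086 134.1
```

View pics/w9.png

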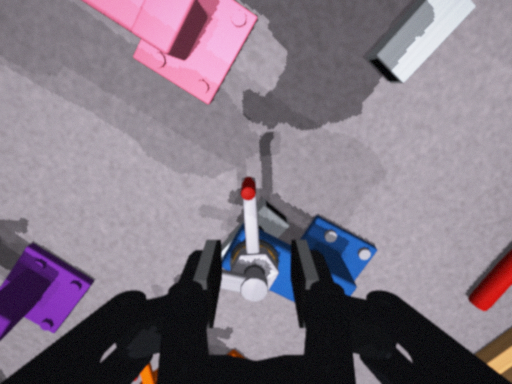

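View pics/s9.png

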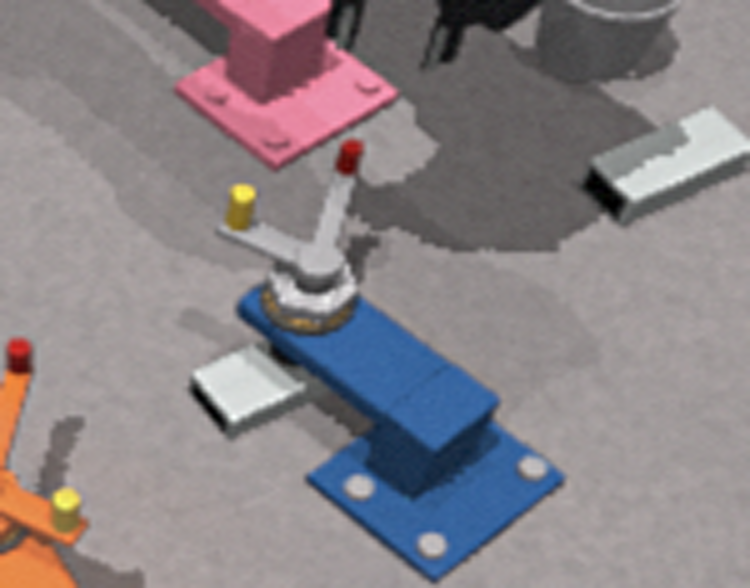

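The jig stands free, with the red pin at (248,190) in the wrist view. In the scene crop the crank pin is at (243,190) and the foot is on the piece. Last I check the crank angle and the neighbouring pieces.

```bash
python3 - <<'E'
from h import *
from rig import ctrl
d=ctrl.read_camera("scene"); s0=np.load("pics/scene0.npz")
C=np.array([.5282,.0812])
for n,uv,z in(("yel",(298.6,175),.166),):
  x=onz(ray(d,uv),z); e=x[:2]-C; print(n,x.round(4),np.linalg.norm(e).round(4),np.degrees(np.arctan2(e[1],e[0])).round(1))
for box in((285,210,308,233),(362,150,405,185),(135,258,185,298)):
  print([(b[0],b[1][4]) for b in blobs(s0["frame"],"white",box,15)[0]],[(b[0],b[1][4]) for b in blobs(d["frame"],"white",box,15)[0]])
for n,(a,b,c,e) in {"tin":(90,225,140,275),"pot":(355,112,390,150),"offL":(135,258,185,298)}.items():
  print(n,cv2.absdiff(s0["frame"],d["frame"])[b:e,a:c].mean().round(2))
print(ctrl.observe()["time_s"],ctrl.observe()["force"].round(2))
E
```

```text
yel [0.4886 0.0598 0.166 ] 0.045 -151.6
[(array([297.3, 221.4]), 156)] [(array([297.3, 221.4]), 161)]
[(array([384.1, 166.1]), 339)] [(array([387.3, 166.3]), 224)]
[(array([159.1, 276.7]), 582)] [(array([159. , 276.6]), 591)]
tin 3.6
pot 14.66
offL 3.47
35.35 [-0.21  0.36 -0.66]
```

```bash
python3 -c "
from rig import ctrl
print(ctrl.close_job())"
```

```text
the job is handed in; nothing more can be done
None
```

I slackened the jam nut, wound the foot down onto the aluminium piece, retightened the nut and handed the job in at about 35 s of the 72 s allowed. No verdict was reported.

- **Slackening:** I turned the jam nut about 45° counter-clockwise by its red pin, to an estimated +0.65 rad.
- **Foot:** I wound the crank about 176° clockwise with its pin pinched at first, then caged. I backed off once and approached again to confirm first touch. The push was steady at about 2.9 N until -149.5°, then rose evenly to about 5.5 N at -153°. That puts the foot force at roughly 15–30 N.
- **Retightening:** I turned the nut to about -0.35 rad. The push rose 3.3 N by the force reading and 3.7–4.4 N by the moment reading. That is about 80–110 N of clamping.
- **Release:** The gripper is open and clear above the jig. The force reading at the end was only noise.

**Last checks:**
- The lever stands at 134°. The crank was where I left it (-153.1°) just after I let go of it. After tightening, the scene camera gave -151.6°, which is within that view's accuracy.
- The piece under the foot and one spare show no shift in the scene view. A shadow lay across the other spare and the cup, so they were checked only by eye and look unmoved. The tin's patch of the picture is almost unchanged.

**What disagreed:**
- The push at the crank rose about twice as fast with angle as the text's foot stiffness allows. The two estimates of foot force therefore differ: about 30 N from the push, and 6–16 N from the angle. Both lie within the allowed 5–50 N.
- Camera heights of the pins came out 3–4 mm low against the text, so I set the working heights from the text.

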